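# Fill the jar with capacitors at the tipping-pan stand

## Task

Fill the jar with the five salvaged capacitors: set the open jar on the bare end of the filling stand and slide it along between the guides until it is fully home under the funnel, and take the stray relay out of the pan and put it in the steel dish, leaving the capacitors in the pan. Then swing the pan's lever over to tip the pan, so that all five capacitors pour in one go through the funnel into the jar, and let the pan back down level. Do not knock or shift the bottle, the tin or the roll of tape.

Things in the scene. Friction and masses are not known exactly. Their poses are not given: they have to be found in the camera images.
- stand: Jar-filling stand fixed to the desk: grey painted base plate 150 x 400 mm, top 12 mm above the desk, with posts, a steel funnel and a tipping pan. Origin on the desk under the funnel's axis, z up. Its +y runs along the plate to the bare end where the jar goes in (plate ends at y = +185 mm), its -y to the end with the pan (plate ends at y = -215 mm).
- jar_seat (a point): Where the jar's foot stands when home: on the funnel's axis, on the plate (12 mm above the desk). Two white guide rails 12 mm high, 71 mm apart, lead to it along the stand's y: straight from y = -30 to +75 mm, mouth flared to 86 mm at y = +108 mm. A white stop across the guide halts the jar here. The funnel spout ends 5 mm above the seated jar, so it cannot be put in from above.
- apron (a point): Bare end of the base plate before the guide's mouth, on the plate's top, 140 mm from the seat along the stand's +y: room to set the jar down. Over the seat stand the funnel (see funnel_mouth) and its holding plate (stand y up to +54 mm, 158 to 163 mm high, on two posts, dia. 10, at stand x = +-66, y = +43 mm).
- funnel_mouth (a point): Centre of the steel funnel's rim, 212 mm above the desk. Rim outer dia. 167 mm; collar down to 202 mm, cone to 132 mm, then a spout of outer dia. 54, inner dia. 48 mm down to 117 mm.
- pan (a joint): Tip angle of the steel pan, rad: 0 = level on its rest (start), 1.08 = fully tipped, far end up, spout down into the funnel. Hinge axis along the stand's x at stand y = -76 mm, 226 mm high. It falls back to 0 by its own weight when let go. Upright parts topple or slide at about 0.4 to 0.65; tip to about 1.05 to empty it; if some lodge at the spout, lower it and tip again.
- pan_middle (a point): Middle of the pan's floor, 226 mm above the desk when level, 108 mm from the hinge. Inside the pan is 116 mm wide along the stand's x, its walls 22 mm high, sheet 2.5 mm; the back wall is 72 mm from here to the stand's -y; to +y the sides run straight for 74 mm, then narrow to an open spout 84 mm wide, 135 mm from here. Capacitors and relay stand on this floor.
- lever_knob (a point): Centre of the black ball knob, dia. 24 mm, on the steel lever (dia. 8) fixed to the pan: 78 mm from the hinge axis, at stand x = -116 mm, 55 mm clear of the pan's side. With the pan level it leans 0.52 rad from vertical to the stand's -y; it turns with the pan, so pushing it over to +y by up to 1.08 rad tips the pan. Needs 2 to 5 N at the knob.
- jar: Open clear plastic jar, outer dia. 66 mm (62 at the neck, above 89 mm), 100 mm high, mouth inner dia. 57 mm, about 0.11 kg, empty. Origin at the centre of its underside, z up. Stands on the desk at the start.
- relay: The stray part: a black relay, 26 x 26 x 24 mm high, standing among the capacitors in the pan, in any one of the six places. Origin at the centre of its underside; sides along its x and y, within 0.15 rad of the stand's axes.
- dish: Round light-coloured steel dish on the desk, outer dia. 87 mm, 18 mm high, floor 5 mm thick and about 55 mm wide, sloping sides, a few screws in it. Origin at the centre of its underside.
- bottle: Bystander: white solvent bottle with a blue spout cap, dia. 52, 160 mm high. Origin at the centre of its underside.
- tin: Bystander: low round rosin tin with a yellowish lid, dia. 58, 24 mm high. Origin at the centre of its underside.
- tape: Bystander: roll of amber tape lying flat, dia. 60, 12 mm high. Origin at the centre of its underside.
- cap0: One of five like capacitors: dark blue upright cylinder, dia. 18 x 31 mm, 12 g, standing in the pan at the start. Origin at the centre of its underside, z along it.
- cap1: One of five like capacitors: dark blue upright cylinder, dia. 18 x 31 mm, 12 g, standing in the pan at the start. Origin at the centre of its underside, z along it.
- cap2: One of five like capacitors: dark blue upright cylinder, dia. 18 x 31 mm, 12 g, standing in the pan at the start. Origin at the centre of its underside, z along it.
- cap3: One of five like capacitors: dark blue upright cylinder, dia. 18 x 31 mm, 12 g, standing in the pan at the start. Origin at the centre of its underside, z along it.
- cap4: One of five like capacitors: dark blue upright cylinder, dia. 18 x 31 mm, 12 g, standing in the pan at the start. Origin at the centre of its underside, z along it.

How it is judged (in metres and radians):
On the way, in this order (a step that is already met when the one before it is completed fails the run):
1. the jar stands home under the funnel and the relay lies in the dish, with the pan level and the capacitors still in it (horizontal distance between jar and jar_seat below 0.006 m and angle between jar's own z axis and vertical below 0.06 rad and horizontal distance between relay and dish below 0.03 m and z of relay in the frame of dish below 0.034 m and height (world z) of each of cap0, cap1, cap2, cap3, cap4 above 0.22 m and value of joint pan below 0.1 rad), for 0.2 s.
2. the pan is being tipped with all five capacitors in it, over the jar (horizontal distance between jar and jar_seat below 0.006 m and angle between jar's own z axis and vertical below 0.06 rad and height (world z) of each of cap0, cap1, cap2, cap3, cap4 above 0.22 m and value of joint pan above 0.2 rad).
3. all five capacitors are in the jar (horizontal distance between jar and jar_seat below 0.006 m and angle between jar's own z axis and vertical below 0.06 rad and horizontal distance between each of cap0, cap1, cap2, cap3, cap4 and jar below 0.031 m and z of each of cap0, cap1, cap2, cap3, cap4 in the frame of jar below 0.096 m), for 0.2 s.
At the end, for the whole second after the job is handed in: The jar stands upright within 6 mm of its seat under the funnel with all five capacitors inside it (each origin within 31 mm of its axis, below 96 mm), the relay lies in the steel dish (within 30 mm of its centre), the pan is back level (within 0.06 rad), and everything is at rest (all of step 3 and horizontal distance between relay and dish below 0.03 m and z of relay in the frame of dish below 0.034 m and value of joint pan below 0.06 rad and linear speed of each of jar, relay, cap0, cap1, cap2, cap3, cap4 below 0.02 m/s); the robot touches nothing.
It fails at once if the solvent bottle is shifted by more than 20 mm (distance of bottle from where it was at the start of the episode above 0.02 m).
It fails at once if the rosin tin is shifted by more than 20 mm (distance of tin from where it was at the start of the episode above 0.02 m).
It fails at once if the roll of tape is shifted by more than 20 mm (distance of tape from where it was at the start of the episode above 0.02 m).
It also fails if it takes over 72 s, if anything falls off the work surface, if the arm or the gripper's body presses on something with over 40 N, if the wrist force passes 120 N, or if a joint passes its speed limit or range.

## Robot

A 7-joint arm with a two-finger parallel gripper is mounted at the origin on a cart in front of the work surface, level with it; the furniture and walls round the work are solid. World frame = base frame: x ahead of the robot, y to its left, z up, the work surface at z = 0. Lengths are in mm, angles in rad, forces in N, time in s.
With the tool pointing down it reaches from about 375 to 925 mm from the base axis. Payload 3.1 kg.
Tool frame: the origin (TCP) lies midway between the tips of the shut fingers; the grasp point (between the pads) lies 19 mm behind it; z points along the fingers, y is the line along which they close (so a half turn about z gives the same grasp; the last joint's range is limited). The gripper opens to 85 mm and grips with 20 to 120 N. Pads are 22 mm wide; open, the fingers measure 114 mm over their backs; the gripper's body (76 mm by 85 mm) begins 54 mm behind the grasp point. The pads swing forward as they close: fully open they stand 13 mm farther back than shut.
Start: joints at [-1.333, 0.383, 0.044, 1.598, -0.018, 1.161, -0.05], TCP at [214.169, 613.706, 231.269] pointing down, gripper open.
Joint ranges: [-2.61, 2.61], [-0.41, 2.15], [-1.48, 1.57], [0, 2.5], [-1.57, 4.71], [0.05, 1.97], [-2.85, 2.85]. Speed limits (rad/s): [2.79, 2.79, 3.14, 3.14, 3.14, 3.14, 3.14].

## Interface

Orientations are given as [roll, pitch, yaw] about the fixed x, y, z axes, in that order (R = Rz(yaw) Ry(pitch) Rx(roll)).
In Python, from cell import robot gives the robot as it stands. The module is installed in compiled form; this text tells all that it offers.
- The arm moves only by the tool move_arm, never from a script. Its argument "targets" is a list of rows, each a list of 7 numbers: the shift along the tool's x, y, z normalised to -1 to 1, where 1 is 30 mm, then the turn, a rotation vector about the tool's x, y, z normalised to -1 to 1, where 1 is 6 degrees, then the opening, from 0 (shut) to 1 (fully open). A call has 1 to 10 rows; each row shifts and turns the commanded pose from where the row before left it, along the tool's axes as they then stand; what a row does not reach is not made up. A row lasts 1/12 s, in which the tool goes at most 41.7 mm and 7.16 degrees, less where a joint would pass 70% of its speed; a pose out of reach is approached as far as the arm can. A call with a number of a shift or a turn outside -1 to 1 is refused whole. A call with a gripper value outside its range is refused whole. The fingers move at their own pace and stop on an object; the grip force is fixed at half the most. Time passes only in rows, so rows that do not move let the fingers close. It gives the time, the measured TCP pose, the force, the opening and the grip force at its end, in the units of the state.
- robot.read_state(): the state, without advancing time (a new reading comes with each control period).
- robot.read_camera(name): name is "scene" or "top" or "wrist"; returns a dict with "pixels" (420x560x3 uint8, red, green, blue), "z_map" (420x560 float32, mm along the optical axis (not along the pixel's ray), 0 where there is no reading), "fx", "fy", "cx", "cy" (pixels), "distortion" ([k1, k2, p1, p2, k3] as OpenCV has them; the pictures are not rectified), "extrinsics" (4x4, takes a point from camera to world coordinates); the wrist camera has in their place "tool_from_camera" (4x4, takes a point from camera to tool coordinates, whose origin is the TCP and whose axes are the flange's). Camera axes: x right, y down, z forward; pixel columns grow to the right and rows downward; lengths in mm; the calibration is good to about 2 mm. A picture is of the moment at which its call begins: read the wrist's pose just before it.
- robot.finish_job(): hands the job in; it is judged then, once.
The state is a dict: "clock": time; "q": joint angles; "qvel": joint speeds; "joint_efforts": joint torques, N m; "position": TCP position; "tool_rot": TCP orientation; "wrist_force": force on the tool from outside, world axes, zero at the start; "torque": the same for the moment, N m; "width": finger opening in mm; "gripper_force": force on a finger pad.
Only numpy, scipy, OpenCV 4.12 (cv2) and the standard library are available. Lean on these libraries where they do the work, as an engineer would, in place of code of your own. Each camera call takes 0.05 s, during which the arm holds its last target. There are 200 camera calls.

## Working session

There is one attempt and no reset: what is moved stays moved. The work goes in short steps, Python scripts to look and compute and a tool call to move; the robot and the scene stay as the last step left them, time stands still between calls to the robot, and variables do not carry over. Pictures are saved under pics/ and viewed, at most 10 in all, crops included, and the job is handed in when it is done.

Besides the shell and the picture viewer there is one more tool, called as name(argument=value, ...) on one line, values as JSON. move_arm: Moves the arm, as the interface text tells. Its arguments: {"type":"object","properties":{"targets":{"type":"array","items":{"type":"array","items":{"type":"number"}}}},"required":["targets"]}

```bash
mkdir -p pics; cat > h.py <<'E'
import numpy as np, cv2, pickle
from cell import robot
def grab(n,save=None):
    s=robot.read_state(); c=robot.read_camera(n); 
    if save: cv2.imwrite('pics/'+save+'.png',cv2.cvtColor(c['pixels'],cv2.COLOR_RGB2BGR)); pickle.dump((s,c),open('pics/'+save+'.pkl','wb'))
    return s,c
def load(save): return pickle.load(open('pics/'+save+'.pkl','rb'))
def rot(s):
    from scipy.spatial.transform import Rotation as R
    return R.from_euler('xyz',s['tool_rot']).as_matrix()
def ext(s,c):
    if 'extrinsics' in c: return np.array(c['extrinsics'])
    T=np.eye(4);T[:3,:3]=rot(s);T[:3,3]=s['position'];return T@np.array(c['tool_from_camera'])
def K(c): return np.array([[c['fx'],0,c['cx']],[0,c['fy'],c['cy']],[0,0,1.]])
def ray(s,c,uv):
    p=cv2.undistortPoints(np.array(uv,float).reshape(-1,1,2),K(c),np.array(c['distortion'],float)).reshape(-1,2)
    E=ext(s,c); d=np.c_[p,np.ones(len(p))]@E[:3,:3].T
    return E[:3,3],d
def onz(s,c,uv,z):
    o,d=ray(s,c,uv); return o+d*((z-o[2])/d[:,2])[:,None]
def cloud(s,c):
    v,u=np.mgrid[:420,:560]; uv=np.c_[u.ravel(),v.ravel()]
    o,d=ray(s,c,uv); z=c['z_map'].ravel(); P=o+d*z[:,None]; P[z<=0]=np.nan
    return P.reshape(420,560,3)
E
python3 - <<'E'
from h import *
for n in ('top','scene'):
    s,c=grab(n,n+'0'); print(n,c['fx'],c['cx'],c['cy'],c['distortion'],np.round(c['extrinsics'],3).tolist())
print(s)
a=cv2.imread('pics/top0.png');b=cv2.imread('pics/scene0.png')
E
```

```text
top 465.3306633483412 277.40140939199046 212.73095844333312 [0.00682481 0.         0.         0.         0.        ] [[-0.019, -0.996, 0.089, 416.247], [-1.0, 0.02, 0.012, 42.635], [-0.013, -0.089, -0.996, 1804.337], [0.0, 0.0, 0.0, 1.0]]
scene 496.2651154469966 277.74934070495937 207.39939284572003 [0.03573486 0.         0.         0.         0.        ] [[0.818, -0.429, 0.383, 0.628], [-0.575, -0.619, 0.535, -749.718], [0.008, -0.658, -0.753, 1297.76], [0.0, 0.0, 0.0, 1.0]]
{'clock': 0.05, 'q': array([-1.33278585,  0.38383944,  0.04384551,  1.59956752, -0.01787106,
        1.1612007 , -0.04991053]), 'qvel': array([ 0.00069565,  0.0008541 ,  0.00097826, -0.0014112 ,  0.00013776,
        0.00073308,  0.00102509]), 'joint_efforts': array([ 1.91384082e-03, -4.35048437e+01,  1.02931369e+00, -2.50664073e+01,
        1.06563055e-02,  5.83196801e-03, -1.01066675e-05]), 'position': array([213.9083919 , 612.80023017, 229.88748477]), 'tool_rot': array([-3.13897563e+00,  1.71720694e-04,  2.80585258e+00]), 'wrist_force': array([ 0.1611877 ,  0.08528476, -0.09648391]), 'torque': array([-0.02828223, -0.01663346,  0.02086551]), 'gripper_force': 0.0, 'width': 85.63900159125112}
```

View pics/top0.png

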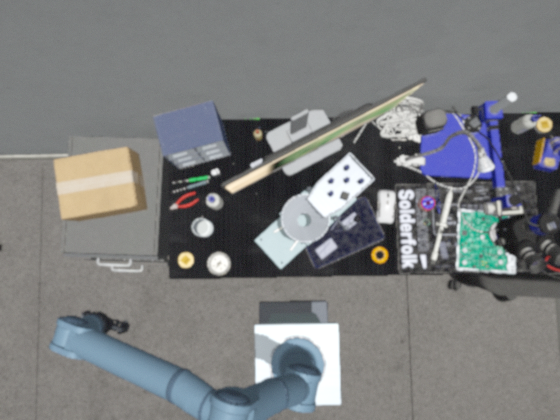

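View pics/scene0.png

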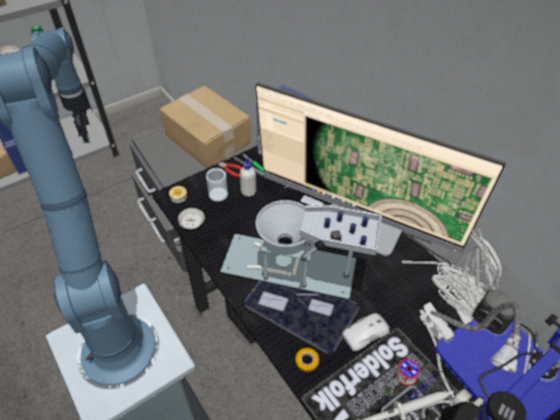

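The top view shows the jar (203,228), bottle (214,202), dish (218,264), tin (186,260), tape (380,255), funnel (304,218) and pan (343,187). In the scene view the jar is at (217,185), the funnel at (285,225), and the pan at (340,228) with the relay at (336,235). The lever side faces the robot.

```bash
python3 - <<'E'
from h import *
s,c=load('top0'); P=cloud(s,c)
for n,(u,v) in dict(jar=(203,228),bottle=(214,202),dish=(218,264),tin=(186,260),tape=(380,249),funnel=(304,218),pan=(330,197),panb=(362,172),apron=(272,248),desk=(240,240)).items(): print(n,np.round(P[v,u]))
# plane fits/regions
def uvsel(m): return P[m]
hsv=cv2.cvtColor(c['pixels'],cv2.COLOR_RGB2HSV)
v,u=np.mgrid[:420,:560]
reg=(u>250)&(u<400)&(v>145)&(v<275)
m=reg&(P[...,2]>205)&(P[...,2]<250)
# rim circle: z ~212
from scipy.optimize import least_squares
q=P[reg&(abs(P[...,2]-210)<6)&(u<328)&(v>190)]
print(len(q), q.mean(0))
r=least_squares(lambda p:np.hypot(q[:,0]-p[0],q[:,1]-p[1])-p[2],[*q.mean(0)[:2],80],loss='soft_l1');print('rim',r.x)
q=P[reg&(P[...,2]>215)&(P[...,2]<265)]; print('pan',len(q),cv2.minAreaRect(q[:,:2].astype(np.float32)))
# base plate
q=P[(u>250)&(u<330)&(v>220)&(v<270)&(abs(P[...,2]-12)<6)&(hsv[...,2]>120)]; print('plate',len(q),cv2.minAreaRect(q[:,:2].astype(np.float32)))
s2,c2=load('scene0'); P2=cloud(s2,c2)
for n,(u,v) in dict(jar=(217,180),bottle=(248,165),dish=(191,218),tin=(178,194),funnel=(290,240),relay=(336,235),apron=(235,260)).items(): print(n,np.round(P2[v,u]))
a=cv2.imread('pics/scene0.png')[150:290,150:400]; b=cv2.imread('pics/top0.png')[140:290,150:400]
cv2.imwrite('pics/crop1.png',np.vstack([cv2.resize(a,None,fx=2.06,fy=2.06,interpolation=3)[:288,:514],cv2.resize(b,None,fx=2.06,fy=2.06,interpolation=3)[:,:514]]))
E
```

```text
jar [523. 353.   4.]
bottle [612. 295. 104.]
dish [383. 296.   8.]
tin [401. 416.  24.]
tape [ 429. -327.    9.]
funnel [553. -38.  20.]
pan [ 608. -119.  224.]
panb [nan nan nan]
apron [441.  87.  13.]
desk [474. 210.   5.]
148 [528.74896245 -13.92620097 210.41771328]
rim [539.62276029 -32.93051367  80.07823844]
pan 2417 ((619.933837890625, -82.45413208007812), (301.0651550292969, 367.0527648925781), 26.979976654052734)
plate 1073 ((468.8873291015625, 6.92352294921875), (182.27688598632812, 278.1681213378906), 14.678678512573242)
jar [538. 370.  41.]
bottle [621. 292. 130.]
dish [389. 296.   7.]
tin [402. 411.  15.]
funnel [611.  32.   2.]
relay [ 605. -175.  252.]
apron [419.  63.   9.]
```

View pics/crop1.png

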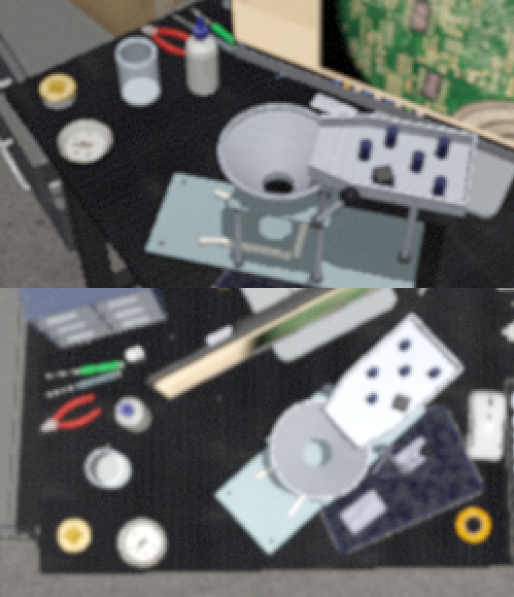

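The crop shows the relay at about (401,402), with capacitors beside it. I'll move the wrist camera over the jar side first.

move_arm(targets=[[-0.5, -0.3, -1, 0, 0, 0, 1], [-1, -0.5, -1, 0, 0, 0, 1], [-1, -0.5, -1, 0, 0, 0, 1], [-1, -0.5, -1, 0, 0, 0, 1], [-1, -0.5, 0, 0, 0, 0, 1], [-1, -0.5, 0, 0, 0, 0, 1], [-1, -0.5, 0, 0, 0, 0, 1], [-1, -0.5, 0, 0, 0, 0, 1], [-1, -0.5, 0, 0, 0, 0, 1], [-1, -0.5, 0, 0, 0, 0, 1]])

```text
clock: 0.93
position: [431.2, 387.5, 344.1]
tool_rot: [-3.141, -0.001, 2.806]
wrist_force: [0.0, -0.3, 0.6]
width: 85.3
gripper_force: 0.0
```

```bash
python3 - <<'E'
from h import *
s,c=grab('wrist','w1'); print(np.round(c['tool_from_camera'],3).tolist(),c['fx'],c['distortion'],s['position'],s['tool_rot'],s['q'],s['clock'])
E
```

```text
[[-0.001, -0.959, -0.284, 71.351], [1.0, -0.001, -0.0, -1.875], [-0.0, -0.284, 0.959, -141.682], [0.0, 0.0, 0.0, 1.0]] 304.0360556687347 [-0.00089306  0.          0.          0.          0.        ] [431.2343853  387.53254713 344.05261512] [-3.14067858e+00 -5.11661103e-04  2.80594020e+00] [-0.99664582  0.17222017  0.22128653  1.63734003 -0.0387291   1.33736791
  0.46561709] 0.9333
```

View pics/w1.png

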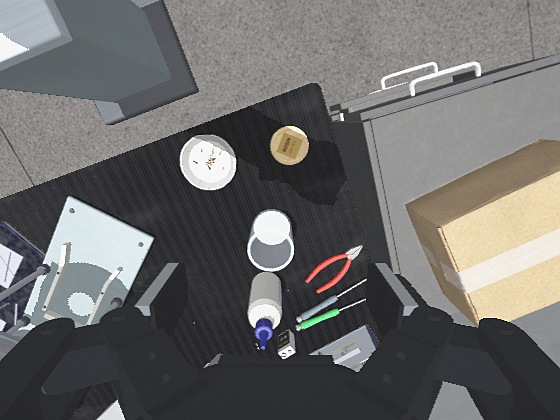

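The wrist view shows the dish (208,162), tin (289,145), jar rim (270,250), bottle (264,305) and the stand's bare end (110,230). Before going over the pan I'll check clearance to the monitor.

```bash
python3 - <<'E'
from h import *
s,c=load('top0'); P=cloud(s,c)
v,u=np.mgrid[:420,:560]
m=(u>220)&(u<430)&(v>75)&(v<195)&(P[...,2]>280)
q=P[m]; print(len(q),np.nanmin(q,0),np.nanmax(q,0))
for y in range(-400,300,75):
    k=abs(q[:,1]-y)<30
    if k.any(): print(y,np.round([q[k,0].min(),q[k,0].max(),q[k,2].min(),q[k,2].max()]))
sw,cw=load('w1')
print(onz(sw,cw,[(71,197),(154,238)],12), onz(sw,cw,[(65,245),(118,270)],24))
print('jar/dish', onz(sw,cw,[(271,239),(208,162),(289,143)],0)); print(onz(sw,cw,[(270,227)],100),onz(sw,cw,[(208,162)],18),onz(sw,cw,[(289,143)],24),onz(sw,cw,[(264,330)],160),onz(sw,cw,[(265,276)],0))
E
```

```text
4610 [ 609.98300889 -455.39076831  280.02215939] [985.69414322 242.1713682  517.1573926 ]
-400 [904. 984. 280. 506.]
-325 [864. 985. 280. 516.]
-250 [827. 985. 280. 517.]
-175 [790. 985. 280. 515.]
-100 [751. 985. 280. 515.]
-25 [712. 985. 281. 515.]
50 [676. 984. 280. 517.]
125 [638. 985. 281. 515.]
200 [610. 986. 280. 515.]
[[363.91689703  59.9069077   12.        ]
 [471.68888521 154.82555189  12.        ]] [[431.88457453  18.07100887  24.        ]
 [501.13023739  78.86769224  24.        ]]
jar/dish [[542.258019   336.76372327   0.        ]
 [385.57905109 286.16817056   0.        ]
 [400.14435725 417.14945712   0.        ]]
[[488.70919285 356.229652   100.        ]] [[384.75568482 290.73304023  18.        ]] [[398.32692497 416.76471488  24.        ]] [[596.49381004 311.0417987  160.        ]] [[605.15674234 303.07018721   0.        ]]
```

move_arm(targets=[[-0.2, -1, -0.5, 0, 0, 0, 1], [-0.2, -1, -0.5, 0, 0, 0, 1], [-0.2, -1, -0.5, 0, 0, 0, 1], [-0.2, -1, -0.5, 0, 0, 0, 1], [-0.2, -1, -0.5, 0, 0, 0, 1], [-0.2, -1, -0.5, 0, 0, 0, 1], [-0.2, -0.8, 0, 0, 0, 0.9, 1], [-0.2, -0.8, 0, 0, 0, 0.9, 1], [-0.2, -0.8, 0, 0, 0, 0.9, 1], [-0.2, -0.8, 0, 0, 0, 0.9, 1]])

```text
clock: 1.82
position: [382.3, 110.1, 434.2]
tool_rot: [-3.141, -0.0, 2.423]
wrist_force: [0.3, -0.2, 0.8]
width: 85.4
gripper_force: 0.0
```

move_arm(targets=[[-1, -0.15, 0, 0, 0, 0, 1], [-1, -0.15, 0, 0, 0, 0, 1], [-1, -0.15, 0, 0, 0, 0, 1], [-1, -0.15, 0, 0, 0, 0, 1], [-1, -0.15, 0, 0, 0, 0, 1], [-1, -0.15, 0, 0, 0, 0.6, 1], [-1, -0.15, 0, 0, 0, 0.6, 1], [0, 0, 0, 0, 0, 0, 1], [0, 0, 0, 0, 0, 0, 1]])

```text
clock: 2.57
position: [519.5, -52.6, 433.9]
tool_rot: [-3.139, -0.0, 2.299]
wrist_force: [0.4, 0.3, -0.7]
width: 85.6
gripper_force: 0.0
```

```bash
python3 - <<'E'
from h import *
s,c=grab('wrist','w2'); print(s['position'],s['tool_rot'],s['q'],s['clock'])
E
```

```text
[519.46944815 -52.58288175 433.86039933] [-3.13941108e+00 -2.00883235e-04  2.29895195e+00] [-0.64422021  0.00733614  0.6782304   1.63322817 -0.00324892  1.50436902
  0.76237528] 2.5667
```

View pics/w2.png

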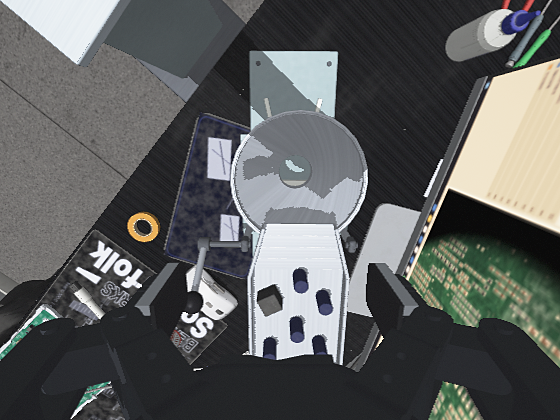

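The funnel rim spans columns 232–367 and rows 110–228, and the plate end corners are at (250,52) and (337,52). The relay top is near (269,298), with capacitors at (301,275), (324,297), (297,325), (270,345) and (320,345). The lever knob is at (195,300).

```bash
cat > m.py <<'E'
from h import *
from scipy.optimize import least_squares
def circ(q,r=None):
    f=(lambda p:np.hypot(q[:,0]-p[0],q[:,1]-p[1])-(r or p[2]))
    return least_squares(f,[*q.mean(0)[:2],r or 50],loss='soft_l1',f_scale=2).x
s,c=load('w2'); P=cloud(s,c); v,u=np.mgrid[:420,:560]
m=(u>225)&(u<375)&(v>100)&(v<225)&(abs(P[...,2]-208)<7)
q=P[m]; print('rim',len(q),circ(q),np.percentile(P[m][:,2],[5,50,95]))
# silhouette from pixels on z=212: rim extremes
print(onz(s,c,[(232,167),(367,167),(300,110)],212))
print('corners',onz(s,c,[(250,52),(337,52)],12), P[60,290])
m=(u>262)&(u<335)&(v>232)&(v<260); print('panfloor z',np.nanmedian(P[m][:,2]))
m=(u>180)&(u<205)&(v>288)&(v<312)&(P[...,2]>270); print('knob',m.sum(),P[m].mean(0),P[m].max(0))
m=(u>245)&(u<345)&(v>240)&(v<355)&(P[...,2]>243)&(P[...,2]<262)
n,l,st,ce=cv2.connectedComponentsWithStats(m.astype(np.uint8))
for i in range(1,n):
    if st[i,4]>20: q=P[l==i]; print('obj',st[i],ce[i],np.median(q,0),cv2.minAreaRect(q[:,:2].astype(np.float32)))
a=c['pixels'][225:365,235:355,::-1]; cv2.imwrite('pics/crop2.png',cv2.resize(a,None,fx=4,fy=4,interpolation=cv2.INTER_CUBIC))
E
python3 m.py
```

```text
rim 1811 [537.93506775 -34.93999956  79.85845359] [201.39841005 211.00753612 212.92610305]
[[466.52599731 -75.16131893 212.        ]
 [587.03905039  32.0952718  212.        ]
 [483.20534565  26.24149493 212.        ]]
corners [[364.16626431  52.89150645  12.        ]
 [472.96155212 149.60750941  12.        ]] [422.18950926  88.76661848   9.5219961 ]
panfloor z 225.16816361163308
knob 475 [ 516.55663597 -161.22065163  343.58179574] [538.49019259 -82.59137408 458.43841783]
obj [248 241  14 114 420] [251.45714286 296.24761905] [ 582.24548036 -174.78729655  248.99521205] ((588.5271606445312, -178.76690673828125), (12.416021347045898, 159.0896759033203), 36.537567138671875)
obj [337 241   8  31  96] [341.51041667 253.13541667] [625.96520776 -59.91335576 248.97669279] ((629.7042236328125, -62.306724548339844), (4.407248497009277, 40.76378631591797), 56.4560432434082)
obj [293 275  16  18 234] [300.61111111 283.73931624] [ 615.41437542 -119.34104017  255.77812804] ((616.7935791015625, -120.662841796875), (17.674684524536133, 18.066335678100586), 45.00883102416992)
obj [257 291  26  26 413] 
[... 472 characters left out ...]
 ((701.1548461914062, -131.6610565185547), (4.53147554397583, 82.16818237304688), 42.13796615600586)
obj [290 325  15  18 221] [296.85972851 333.39366516] [ 659.47581623 -173.83577793  255.53663039] ((661.8485107421875, -175.84588623046875), (17.593944549560547, 17.470184326171875), 43.035430908203125)
obj [313 344  15  11 134] [320.02238806 349.64925373] [ 699.20169217 -172.93036777  251.99625807] ((701.1484985351562, -174.7451171875), (17.695011138916016, 9.249876022338867), 53.57900619506836)
obj [263 346  14   9 108] [269.51851852 350.52777778] [ 652.53281338 -217.52589707  250.03946826] ((654.5000610351562, -219.4552459716797), (17.233009338378906, 7.733678340911865), 34.71059799194336)
```

View pics/crop2.png

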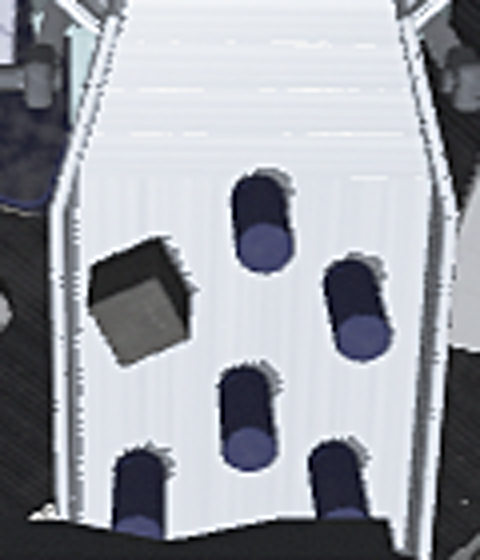

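```bash
python3 - <<'E'
from h import *
s,c=load('w2'); P=cloud(s,c)
uv=[(235+x/4-.4,225+y/4-.4) for x,y in [(89,306),(160,280),(190,336),(125,367)]]
Q=onz(s,c,uv,250)[:,:2]; print(Q,Q.mean(0)); e=np.diff(np.r_[Q,Q[:1]],axis=0); print(np.degrees(np.arctan2(e[:,1],e[:,0]))%90,np.hypot(*e.T))
v,u=np.mgrid[:420,:560]
m=(u>255)&(u<285)&(v>288)&(v<320)&(abs(P[...,2]-249.5)<1.5); q=P[m][:,:2]; print(m.sum(),cv2.minAreaRect(q.astype(np.float32)))
for n,a,b in (('L',(246,256),(265,350)),('R',(338,348),(275,350))):
    m=(u>=a[0])&(u<=a[1])&(v>b[0])&(v<b[1])&(abs(P[...,2]-248.5)<2); q=P[m][:,:2]; print(n,m.sum(),np.degrees(np.arctan2(*np.linalg.svd(q-q.mean(0))[2][0][::-1]))%90,q.mean(0))
m=(u>180)&(u<212)&(v>288)&(v<312)&(P[...,2]>276)&(P[...,2]<312); q=P[m]; print(len(q),q.min(0),q.max(0),q[q[:,2]>302].mean(0))
print(onz(s,c,[(195,299)],294))
E
```

```text
[[ 593.76493539 -174.22367155]
 [ 603.98981473 -153.01257291]
 [ 623.90011694 -161.52115162]
 [ 616.24025551 -183.23405651]] [ 609.47378064 -167.99786315]
[64.26345686 66.86077535 70.56821766 68.15408671] [23.54695018 21.6521603  23.02441565 24.21419112]
326 ((609.3555297851562, -168.62416076660156), (24.306076049804688, 24.17137908935547), 67.76634979248047)
L 296 40.46706362551239 [ 593.7186393  -187.36115248]
R 247 41.41379937848312 [ 686.5102743 -114.8994184]
336 [ 516.4401442  -206.46711181  279.26553358] [ 538.49019259 -186.01764665  305.76489504] [ 527.32016279 -195.94358724  303.71551898]
[[ 526.85434589 -192.33032012  294.        ]]
```

move_arm(targets=[[-0.98, -0.05, 0, 0, 0, 0, 0.53], [-0.98, -0.05, 0, 0, 0, 0, 0.53], [-0.98, -0.05, 0, 0, 0, 0, 0.53], [-0.98, -0.05, 0, 0, 0, 0, 0.53], [-0.98, -0.05, 0, 0, 0, 0, 0.53], [0, 0, 0.3, 0, 0, 1, 0.53], [0, 0, 0.3, 0, 0, 1, 0.53], [0, 0, 0.3, 0, 0, 1, 0.53], [0, 0, 0.3, 0, 0, 1, 0.53], [0, 0, 0.3, 0, 0, 1, 0.53]])

```text
clock: 3.45
position: [612.1, -162.5, 388.6]
tool_rot: [-3.141, -0.003, 1.778]
wrist_force: [-0.3, 0.9, 0.1]
width: 45.0
gripper_force: 0.0
```

move_arm(targets=[[0, 0, 0.3, 0, 0, 1, 0.53], [0, 0, 0.3, 0, 0, 1, 0.53], [0, 0, 0.3, 0, 0, 1, 0.53], [0, 0, 0.3, 0, 0, 1, 0.53], [0, 0, 0.3, 0, 0, 1, 0.53], [0, 0, 0.3, 0, 0, 1, 0.53], [0, 0, 0.3, 0, 0, 1, 0.53], [0, 0, 0.3, 0, 0, 1, 0.53], [0, 0, 0.3, 0, 0, 0.4, 0.53], [0, 0, 0, 0, 0, 0, 0.53]])

```text
clock: 4.28
position: [611.1, -161.6, 305.7]
tool_rot: [-3.136, 0.0, 0.903]
wrist_force: [0.0, 0.8, -1.4]
width: 45.2
gripper_force: 0.0
```

```bash
python3 - <<'E'
from h import *
s,c=grab('wrist','w3'); print(s['position'],s['tool_rot'],s['q'],s['width'])
P=cloud(s,c)
m=(abs(P[...,2]-249)<3)&(np.hypot(P[...,0]-610,P[...,1]+168)<24)
q=P[m][:,:2]; print(m.sum(),cv2.minAreaRect(q.astype(np.float32)))
# project fingers-relay check
m=(P[...,2]>251.5)&(P[...,2]<262)
n,l,st,ce=cv2.connectedComponentsWithStats(m.astype(np.uint8))
for i in range(1,n):
    if st[i,4]>30: print(st[i,:4],np.median(P[l==i],0))
E
```

```text
[ 611.0888859  -161.57114944  305.73973009] [-3.13584936e+00  3.76771447e-04  9.02932440e-01] [-0.56697448  0.45185513  1.03191134  1.58640381 -0.39663799  1.33613671
 -0.15125631] 45.15144124426396
1217 ((607.6336059570312, -172.98446655273438), (36.634361267089844, 26.488609313964844), 61.17717361450195)
[548   0  12   7] [ 816.10650462 -152.58633406  253.06367775]
[285 124  30  30] [ 660.78359765 -123.71155703  256.071724  ]
[392 149  31  29] [ 704.8408212  -176.9858118   256.03486538]
[230 165  29  28] [ 618.15606434 -121.26556443  255.98806809]
[336 188  29  28] [ 662.33734071 -175.52386421  255.98876147]
[370 245  28  26] [ 658.14962545 -222.79644261  255.97412279]
```

View pics/w3.png

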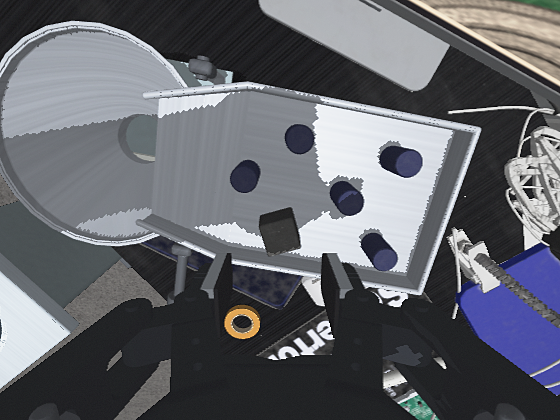

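The relay top is at about (280,230) with edges about 15° off the image axes. The fingers are at the bottom (225 and 335), and there is free space on both sides of the relay.

```bash
python3 - <<'E'
from h import *
s,c=load('w3'); P=cloud(s,c); px=c['pixels'].astype(int)
v,u=np.mgrid[:420,:560]
m=(u>250)&(u<310)&(v>200)&(v<253)&(abs(P[...,2]-249.3)<1.6)&(px.max(2)<90)
q=P[m][:,:2]; print(m.sum(),cv2.minAreaRect(q.astype(np.float32)),q.mean(0))
Q=onz(s,c,[(261,217),(293,209),(300,244),(268,252)],250)[:,:2];e=np.diff(np.r_[Q,Q[:1]],axis=0);print(Q.mean(0),np.degrees(np.arctan2(e[:,1],e[:,0]))%90,np.hypot(*e.T))
print('wall', P[285:295:3,330])
R=rot(s); print(R.T@(np.r_[611.3,-168.3,305]-s['position'])/30)
E
```

```text
1073 ((610.0545043945312, -168.63784790039062), (24.616735458374023, 24.574913024902344), 67.45899200439453) [ 610.59047262 -168.09595646]
[ 613.26516364 -165.32518532] [66.38241155 63.41260083 66.93737532 61.68504755] [22.42842882 25.98117374 23.23390199 26.25952072]
wall [[ 632.62648825 -173.74831936  331.77462844]
 [ 631.99888564 -174.35173483  332.75586994]
 [ 631.23846058 -175.32297923  333.09657451]
 [ 630.68020399 -175.75980237  334.32239912]]
[-0.17173695  0.14457299  0.02389245]
```

move_arm(targets=[[-0.17, 0.14, 0.5, 0, 0, 0, 0.53], [0, 0, 0.6, 0, 0, 0, 0.53], [0, 0, 0.6, 0, 0, 0, 0.53], [0, 0, 0.4, 0, 0, 0, 0.53], [0, 0, 0.4, 0, 0, 0, 0.53], [0, 0, 0, 0, 0, 0, 0.53], [0, 0, 0, 0, 0, 0, 0.53]])

```text
clock: 4.92
position: [612.0, -171.5, 233.0]
tool_rot: [-3.141, 0.001, 0.9]
wrist_force: [0.3, -0.3, 0.3]
width: 45.3
gripper_force: 0.0
```

move_arm(targets=[[0.08, -0.07, 0.06, 0, 0, 0, 0.53], [0, 0, 0, 0, 0, 0, 0.4], [0, 0, 0, 0, 0, 0, 0.3], [0, 0, 0, 0, 0, 0, 0.2], [0, 0, 0, 0, 0, 0, 0], [0, 0, 0, 0, 0, 0, 0], [0, 0, 0, 0, 0, 0, 0], [0, 0, 0, 0, 0, 0, 0]])

```text
clock: 5.58
position: [612.9, -168.5, 232.9]
tool_rot: [3.14, -0.001, 0.9]
wrist_force: [0.7, 0.5, 6.5]
width: 24.5
gripper_force: 62.0
```

move_arm(targets=[[0, 0, -0.4, 0, 0, 0, 0], [0, 0, -0.8, 0, 0, 0, 0], [0, 0, -1, 0, 0, 0, 0], [0, 0, -1, 0, 0, 0, 0], [0.45, -0.96, 0, 0, 0, 0, 0], [0.45, -0.96, 0, 0, 0, 0, 0], [0.45, -0.96, 0, 0, 0, 0, 0], [0.45, -0.96, 0, 0, 0, 0, 0], [0.45, -0.96, 0, 0, 0, 0, 0], [0.45, -0.96, 0, 0, 0, 0, 0]])

```text
clock: 6.42
position: [525.9, 2.9, 327.3]
tool_rot: [-3.141, 0.001, 0.899]
wrist_force: [0.2, 0.8, 0.7]
width: 24.5
gripper_force: 61.4
```

move_arm(targets=[[0.45, -0.96, 0, 0, 0, 0, 0], [0.45, -0.96, 0, 0, 0, 0, 0], [0.45, -0.96, 0, 0, 0, 0, 0], [0.45, -0.96, 0, 0, 0, 0, 0], [0.45, -0.96, 0.2, 0, 0, 0, 0], [0.45, -0.96, 0.4, 0, 0, 0, 0], [0.45, -0.96, 0.6, 0, 0, 0, 0], [0.45, -0.96, 0.8, 0, 0, 0, 0], [0, 0, 0.5, 0, 0, 0, 0], [0, 0, 0, 0, 0, 0, 0]])

```text
clock: 7.25
position: [410.2, 230.0, 249.3]
tool_rot: [-3.142, 0.008, 0.905]
wrist_force: [-0.4, -0.2, -0.9]
width: 24.6
gripper_force: 61.4
```

```bash
python3 - <<'E'
from h import *
s,c=grab('wrist','w4'); print(s['position'],s['tool_rot'],s['q'],s['width'],s['gripper_force'])
E
```

```text
[410.20334408 230.03427152 249.32314396] [-3.14156992  0.00821351  0.90454281] [-1.4476819  -0.0045274   0.86077724  2.02056628  0.00660298  1.13179583
 -1.25600662] 24.648349307752476 61.366660594940186
```

View pics/w4.png

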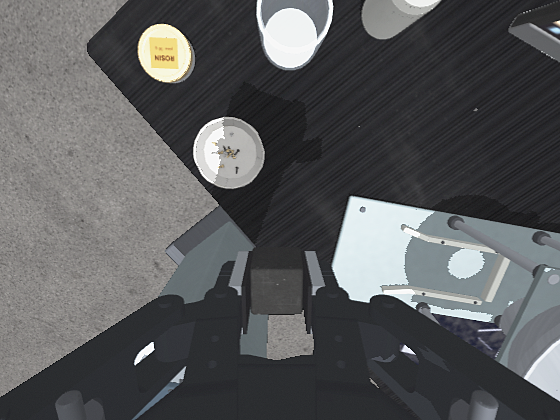

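The relay is held (275,285). The dish rim is centred at (229,152), the jar's foot is at (291,38) and the guide rails are at (450,260).

```bash
python3 - <<'E'
from h import *
s,c=load('w4'); P=cloud(s,c); R=rot(s)
d=onz(s,c,[(229,152)],18)[0]; print('dish',d)
v,u=np.mgrid[:420,:560]
from scipy.optimize import least_squares
m=(np.hypot(u-229,v-152)<42)&(P[...,2]>14)&(P[...,2]<22); q=P[m]
print(m.sum(),least_squares(lambda p:np.hypot(q[:,0]-p[0],q[:,1]-p[1])-p[2],[385,290,40],loss='soft_l1').x)
print('desk z',np.nanmedian(P[100:130,340:400,2]),'jar',onz(s,c,[(291,38)],2), P[40,291])
print('tool delta/30',R.T@(np.r_[d[:2],120]-s['position'])/30)
# guides: rails on z=24
print(onz(s,c,[(403,228),(510,257),(384,291),(480,307)],24))
s,c=load('w1');P=cloud(s,c)
print('jar w1', P[240,271],P[222,271]); m=(np.hypot(u-208,v-162)<32)&(P[...,2]>14)&(P[...,2]<22); q=P[m]
print(m.sum(),least_squares(lambda p:np.hypot(q[:,0]-p[0],q[:,1]-p[1])-p[2],[385,290,40],loss='soft_l1').x)
E
```

```text
dish [387.41114865 290.83268981  18.        ]
744 [385.9116492  289.52684394  40.87899122]
desk z -0.8679795801776322 jar [[523.6527169  344.34135173   2.        ]] [522.28105575 342.61116123   2.79480083]
tool delta/30 [ 1.1590225  -1.84970489  4.30143906]
[[500.72899295  79.97924433  24.        ]
 [590.51366756 -42.69177762  24.        ]
 [432.29249835  17.18822536  24.        ]
 [523.81135727 -87.3227749   24.        ]]
jar w1 [542.58645567 336.7165359    3.77013436] [491.3067932  356.20411525  71.42865483]
464 [385.27266481 290.26620259  40.87826586]
```

move_arm(targets=[[0.56, -0.93, 0.2, 0, 0, 0, 0], [0.56, -0.93, 0.6, 0, 0, 0, 0], [0, 0, 1, 0, 0, 0, 0], [0, 0, 1, 0, 0, 0, 0], [0, 0, 1, 0, 0, 0, 0], [0, 0, 1, 0, 0, 0, 0], [0, 0, 0.8, 0, 0, 0, 0], [0, 0, 0.6, 0, 0, 0, 0], [0, 0, 0, 0, 0, 0, 0], [0, 0, 0, 0, 0, 0, 0]])

```text
clock: 8.13
position: [392.4, 290.3, 67.6]
tool_rot: [3.141, 0.0, 0.898]
wrist_force: [0.5, 0.5, -0.3]
width: 24.5
gripper_force: 61.4
```

move_arm(targets=[[-0.14, -0.16, 0.5, 0, 0, 0, 0], [0, 0, 0.5, 0, 0, 0, 0], [0, 0, 0.4, 0, 0, 0, 0], [0, 0, 0.25, 0, 0, 0, 0], [0, 0, 0, 0, 0, 0, 0], [0, 0, 0, 0, 0, 0, 0]])

```text
clock: 8.63
position: [385.4, 291.1, 17.9]
tool_rot: [3.141, -0.001, 0.899]
wrist_force: [-0.0, -0.6, 0.1]
width: 24.2
gripper_force: 61.4
```

move_arm(targets=[[0, 0, 0.1, 0, 0, 0, 0], [0, 0, 0, 0, 0, 0, 0.45], [0, 0, 0, 0, 0, 0, 0.45], [0, 0, 0, 0, 0, 0, 0.45], [0, 0, -0.5, 0, 0, 0, 0.45], [0, 0, -1, 0, 0, 0, 0.45], [0, 0, -1, 0, 0, -1, 1], [0, 0, -1, 0, 0, -1, 1], [0, 0, -1, 0, 0, -1, 1], [0, 0, -1, 0, 0, -1, 1]])

```text
clock: 9.47
position: [384.5, 290.4, 180.8]
tool_rot: [3.142, 0.0, 1.323]
wrist_force: [0.1, -0.2, 0.4]
width: 83.8
gripper_force: 0.0
```

move_arm(targets=[[0, 0, -1, 0, 0, -1, 1], [0, 0, -1, 0, 0, -1, 1], [0, 0, 0, 0, 0, -1, 1], [0, 0, 0, 0, 0, -1, 1], [0, 0, 0, 0, 0, -1, 1], [0, 0, 0, 0, 0, -1, 1], [0, 0, 0, 0, 0, -1, 1], [0, 0, 0, 0, 0, -1, 1], [0, 0, 0, 0, 0, -1, 1], [0, 0.5, 0, 0, 0, -0.4, 1]])

```text
clock: 10.3
position: [394.6, 298.6, 238.9]
tool_rot: [-3.139, -0.002, 2.307]
wrist_force: [0.5, -0.1, -0.4]
width: 85.5
gripper_force: 0.0
```

```bash
python3 - <<'E'
from h import *
s,c=grab('wrist','w5'); print(s['position'],s['tool_rot'],s['q'],s['clock'])
E
```

```text
[394.56343492 298.63107215 238.85885618] [-3.13872144e+00 -2.19498013e-03  2.30667159e+00] [-1.40389402  0.07994263  0.71363691  1.97979344 -0.06085299  1.10502179
  0.07155393] 10.3
```

View pics/w5.png

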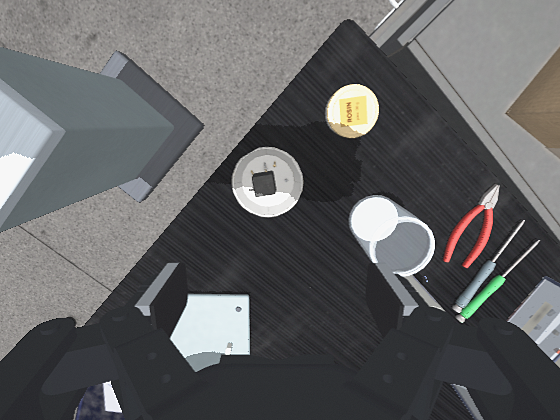

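The relay lies in the dish at (264,183). The jar's foot circle is at (374,218) and its rim is at (402,247).

```bash
python3 - <<'E'
from h import *
s,c=load('w5'); R=rot(s)
print(onz(s,c,[(374,218)],2),onz(s,c,[(402,247)],100),'relay',onz(s,c,[(264,183)],30))
# triangulate rim centre with w4 unavailable; use w1 foot/rim
s1,c1=load('w1'); print(onz(s1,c1,[(272,226),(271,250)],2),onz(s1,c1,[(271,250),(270,240)],100))
s4,c4=load('w4'); print(onz(s4,c4,[(291,38)],2))
import scipy
p=np.array([522.,343.])
def tri(a,b):
    A=[];B=[]
    for o,d in (a,b):
        d=d[0]/np.linalg.norm(d[0]); M=np.eye(3)-np.outer(d,d); A.append(M);B.append(M@o)
    return np.linalg.lstsq(np.vstack(A),np.hstack(B),rcond=None)[0]
print('foot',tri(ray(s,c,[(374,218)]),ray(s4,c4,[(291,38)])),'rim',tri(ray(s,c,[(402,247)]),ray(s1,c1,[(271,250)])))
E
```

```text
[[521.28565512 345.9558893    2.        ]] [[519.12324325 345.09441087 100.        ]] relay [[381.32435833 289.22783054  30.        ]]
[[519.98560668 346.50849511   2.        ]
 [560.6685924  330.25274192   2.        ]] [[520.69863344 346.27826403 100.        ]
 [506.35500106 349.93517979 100.        ]]
[[523.6527169  344.34135173   2.        ]]
foot [525.24169216 345.76258187  -6.72995342] rim [523.91112517 344.97538921  92.16877222]
```

move_arm(targets=[[-0.33, 0.83, 0, 0, 0, 0.13, 1], [-0.33, 0.83, 0, 0, 0, 0, 1], [-0.33, 0.83, 0, 0, 0, 0, 1], [-0.33, 0.83, 0.2, 0, 0, 0, 1], [-0.33, 0.83, 0.5, 0, 0, 0, 1], [0, 0, 0.8, 0, 0, 0, 1], [0, 0, 0.8, 0, 0, 0, 1], [0, 0, 0.8, 0, 0, 0, 1], [0, 0, 0, 0, 0, 0, 1], [0, 0, 0, 0, 0, 0, 1]])

```text
clock: 11.18
position: [521.0, 344.8, 145.0]
tool_rot: [-3.138, 0.0, 2.289]
wrist_force: [0.6, -0.5, 0.5]
width: 85.4
gripper_force: 0.0
```

move_arm(targets=[[0, 0.03, 0.6, 0, 0, 0, 1], [0, 0, 0.8, 0, 0, 0, 1], [0, 0, 0.8, 0, 0, 0, 1], [0, 0, 0.6, 0, 0, 0, 1], [0, 0, 0, 0, 0, 0, 1], [0, 0, 0, 0, 0, 0, 0.5], [0, 0, 0, 0, 0, 0, 0], [0, 0, 0, 0, 0, 0, 0], [0, 0, 0, 0, 0, 0, 0], [0, 0, 0, 0, 0, 0, 0]])

```text
clock: 12.02
position: [525.3, 346.8, 65.2]
tool_rot: [3.137, 0.0, 2.289]
wrist_force: [0.1, -0.5, 6.2]
width: 59.8
gripper_force: 66.4
```

move_arm(targets=[[0, 0, -0.5, 0, 0, 0, 0], [0, 0, -0.8, 0, 0, 0, 0], [0, 0, -0.8, 0, 0, 0, 0], [-0.57, -0.9, -0.2, 0, 0, 0, 0], [-0.57, -0.9, 0, 0, 0, 0, 0], [-0.57, -0.9, 0, 0, 0, 0, 0], [-0.57, -0.9, 0, 0, 0, 0, 0], [-0.57, -0.9, 0, 0, 0, 0, 0], [-0.57, -0.9, 0, 0, 0, 0, 0], [-0.57, -0.9, 0, 0, 0, 0, 0]])

```text
clock: 12.85
position: [458.9, 130.4, 132.0]
tool_rot: [3.141, -0.001, 2.29]
wrist_force: [0.3, 0.8, -0.4]
width: 60.1
gripper_force: 65.9
```

move_arm(targets=[[-0.57, -0.9, 0, 0, 0, 0, 0], [-0.4, -0.7, 0, 0, 0, 0, 0], [0, 0, 0, 0, 0, 0, 0], [0, 0, 0, 0, 0, 0, 0]])

```text
clock: 13.18
position: [442.0, 76.8, 131.8]
tool_rot: [3.14, -0.002, 2.285]
wrist_force: [0.7, -0.1, -1.8]
width: 60.0
gripper_force: 65.8
```

```bash
python3 - <<'E'
from h import *
s=robot.read_state(); print(s['position'],s['tool_rot'],s['q'])
o=np.array([538,-35.5]); sx=np.array([.75,.661]); sy=np.array([-.661,.75])
d=s['position'][:2]-o; print('stand xy',d@sx,d@sy)
R=rot(s); print(R.T@(np.r_[o+sy*142+0*sx,78]-s['position'])/30)
E
```

```text
[442.03534551  76.77683359 131.8280464 ] [ 3.14028300e+00 -1.86871405e-03  2.28540609e+00] [-1.04309909  0.16038312  0.84405794  2.18596722 -0.16188265  0.85483739
  0.61590095]
stand xy 2.2414961332103474 147.64026181077318
[-0.19473407 -0.07559775  1.79380997]
```

move_arm(targets=[[-0.19, -0.07, 0.4, 0, 0, 0, 0], [0, 0, 0.5, 0, 0, 0, 0], [0, 0, 0.4, 0, 0, 0, 0], [0, 0, 0.3, 0, 0, 0, 0], [0, 0, 0.15, 0, 0, 0, 0], [0, 0, 0, 0, 0, 0, 0], [0, 0, 0, 0, 0, 0, 0]])

```text
clock: 13.77
position: [445.2, 72.9, 79.0]
tool_rot: [3.141, 0.0, 2.29]
wrist_force: [-0.3, 0.1, -0.7]
width: 60.0
gripper_force: 65.9
```

move_arm(targets=[[0, 0, 0.06, 0, 0, 0, 0], [0, 0, 0, 0, 0, 0, 0.6], [0, 0, 0, 0, 0, 0, 1], [0, 0, 0, 0, 0, 0, 1], [0, 0, 0, 0, 0, 0, 1], [0, 0, -0.5, 0, 0, 0, 1], [0, 0, -0.8, 0, 0, 0, 1], [0, 0, -1, 0, 0, 0, 1], [0, 0, -1, 0, 0, 0, 0], [0, 0, 0, 0, 0, 0, 0]])

```text
clock: 14.6
position: [449.5, 73.2, 181.4]
tool_rot: [3.13, 0.002, 2.289]
wrist_force: [1.0, 0.6, 0.3]
width: 64.0
gripper_force: 0.0
```

move_arm(targets=[[0.7, 0, 0, 0, -0.5, 0, 0], [0.8, 0, 0, 0, -1, 0, 0], [0.5, 0, 0, 0, -1, 0, 0], [0, 0, 0, 0, -1, 0, 0], [0, 0, 0, 0, -1, 0, 0], [0, 0, 0, 0, -1, 0, 0], [0, 0, 0, 0, -1, 0, 0], [0, 0, 0, 0, -1, 0, 0], [0, 0, 0, 0, 0, 0, 0], [0, 0, 0, 0, 0, 0, 0]])

```text
clock: 15.43
position: [409.7, 110.1, 171.9]
tool_rot: [-3.126, 0.735, 2.302]
wrist_force: [0.8, 0.3, -0.5]
width: 0.2
gripper_force: 0.0
```

```bash
cat > st.py <<'E'
from h import *
import sys
o=np.array([538,-35.5]); sx=np.array([.75,.661]); sy=np.array([-.661,.75])
def pr(t=None):
    s=robot.read_state(); d=s['position'][:2]-o; R=rot(s)
    print('stand',np.round([d@sx,d@sy,s['position'][2]],1),'q',np.round(s['q'],2),'z',np.round([R[:2,2]@sx,R[:2,2]@sy,R[2,2]],3),'F',np.round(s['wrist_force'],1),s['clock'])
    if t is not None: print('tool delta/30',np.round(R.T@(np.r_[o+sx*t[0]+sy*t[1],t[2]]-s['position'])/30,2))
if __name__=='__main__': pr([float(a) for a in sys.argv[1:]] or None)
E
python3 st.py 0 195 50; python3 - <<'E'
from h import *
s,c=grab('wrist','w6')
s,c=grab('scene','scene1')
a=cv2.imread('pics/w6.png'); b=cv2.resize(cv2.imread('pics/scene1.png')[140:300,140:400],(520,320),interpolation=cv2.INTER_CUBIC)
cv2.imwrite('pics/v6.png',np.vstack([cv2.resize(a,(373,280)),cv2.resize(b,(373,230))]))
E
```

```text
stand [ -0.  194.  171.9] q [-1.4   0.09  0.51  2.34  0.81  1.05 -0.69] z [-0.01  -0.67  -0.742] F [ 0.8  0.3 -0.5] 15.4333
tool delta/30 [2.74 0.05 2.99]
```

View pics/v6.png

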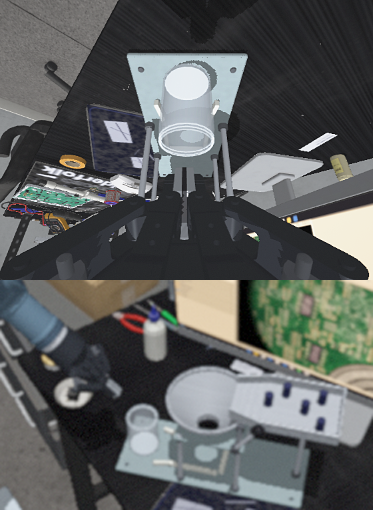

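The jar stands upright on the apron in front of the guide mouth (foot at about (188,80) in the view), and the relay is in the dish. That is my tenth picture, so I'll use numbers only from here.

move_arm(targets=[[0.69, 0, 0.75, 0, 0, 0, 0], [0.69, 0, 0.75, 0, 0, 0, 0], [0.69, 0, 0.75, 0, 0, 0, 0], [0.69, 0, 0.75, 0, 0, 0, 0], [0, 0, 0, 0, 0, 0, 0], [0, 0, 0, 0, 0, 0, 0]])

```text
clock: 16.03
position: [409.4, 107.8, 50.8]
tool_rot: [-3.126, 0.738, 2.296]
wrist_force: [0.8, 0.6, 0.3]
width: 0.0
gripper_force: 0.0
```

```bash
python3 st.py 0 150 50; python3 - <<'E'
from h import *
from st import o,sx,sy
s,c=load('w6')
for uv,z in (((283,121),14),((282,205),112)):
    d=onz(s,c,[uv],z)[0][:2]-o; print(d@sx,d@sy)
E
```

```text
stand [ -1.7 192.5  50.8] q [-1.36  0.43  0.5   2.38  0.84  0.73 -0.91] z [-0.014 -0.673 -0.739] F [0.8 0.6 0.3] 16.0333
tool delta/30 [-1.03  0.07  0.97]
2.8011160116889045 148.37516178941294
1.8896114209425434 159.75819017935112
```

move_arm(targets=[[-0.25, 0.05, 0.23, 0, 0, 0, 0], [-0.25, 0.02, 0.23, 0, 0, 0, 0], [-0.25, 0.02, 0.23, 0, 0, 0, 0], [-0.25, 0.02, 0.23, 0, 0, 0, 0], [-0.25, 0, 0.23, 0, 0, 0, 0], [-0.25, 0, 0.23, 0, 0, 0, 0], [-0.25, 0, 0.23, 0, 0, 0, 0], [-0.25, 0, 0.23, 0, 0, 0, 0], [-0.25, 0, 0.23, 0, 0, 0, 0], [-0.25, 0, 0.23, 0, 0, 0, 0]])

```text
clock: 16.87
position: [479.0, 34.4, 49.4]
tool_rot: [-3.13, 0.736, 2.296]
wrist_force: [-0.5, 0.5, 1.0]
width: 0.2
gripper_force: 0.7
```

```bash
python3 st.py 0 40 50
```

```text
stand [ 1.9 91.4 49.4] q [-1.2   0.47  0.61  2.36  1.    0.56 -0.83] z [-0.01  -0.671 -0.741] F [-0.5  0.5  1. ] 16.8667
tool delta/30 [-1.28 -0.06  1.14]
```

move_arm(targets=[[-0.25, -0.03, 0.22, 0, 0, 0, 0], [-0.25, -0.03, 0.22, 0, 0, 0, 0], [-0.25, 0, 0.22, 0, 0, 0, 0], [-0.22, 0, 0.2, 0, 0, 0, 0], [-0.15, 0, 0.13, 0, 0, 0, 0], [-0.1, 0, 0.09, 0, 0, 0, 0], [0, 0, 0, 0, 0, 0, 0]])

```text
clock: 17.45
position: [509.6, -3.9, 50.3]
tool_rot: [-3.13, 0.736, 2.294]
wrist_force: [-0.1, -0.4, -1.3]
width: 0.2
gripper_force: 0.0
```

```bash
python3 st.py 0 33 50
```

```text
stand [-0.5 42.5 50.3] q [-1.12  0.5   0.66  2.34  1.07  0.49 -0.8 ] z [-0.011 -0.671 -0.741] F [-0.1 -0.4 -1.3] 17.45
tool delta/30 [-0.23  0.02  0.22]
```

move_arm(targets=[[-0.08, 0, 0.07, 0, 0, 0, 0], [-0.08, 0, 0.07, 0, 0, 0, 0], [0, 0, 0, 0, 0, 0, 0], [0, 0, 0, 0, 0, 0, 0]])

```text
clock: 17.78
position: [513.7, -3.6, 49.3]
tool_rot: [-3.134, 0.732, 2.299]
wrist_force: [-4.1, 5.5, 3.5]
width: 0.2
gripper_force: 3.7
```

move_arm(targets=[[-0.05, 0, 0.045, 0, 0, 0, 0], [-0.05, 0, 0.045, 0, 0, 0, 0], [0, 0, 0, 0, 0, 0, 0]])

```text
clock: 18.03
position: [517.0, -1.7, 48.5]
tool_rot: [-3.139, 0.727, 2.303]
wrist_force: [-10.1, 12.9, 9.4]
width: -0.0
gripper_force: 8.7
```

```bash
python3 st.py 0 33 50
```

```text
stand [ 6.6 39.2 48.5] q [-1.1   0.51  0.66  2.33  1.08  0.47 -0.79] z [ 0.004 -0.665 -0.747] F [-10.1  12.9   9.4] 18.0333
tool delta/30 [-0.19 -0.22  0.1 ]
```

move_arm(targets=[[0.13, 0.1, -0.11, 0, 0, 0, 0], [0.3, 0, -0.28, 0, 0, 0, 0], [0.5, 0, -0.45, 0, 0, 0, 0], [0.6, 0, -0.55, 0, 0, 0, 0], [0.6, 0, -0.55, 0, 0, 0, 0], [0.6, 0, -0.55, 0, 0, 0, 0], [0, 0, 0, 0, 0, 0, 0], [0, 0, 0, 0, 0, 0, 0]])

```text
clock: 18.7
position: [444.8, 76.3, 50.5]
tool_rot: [-3.13, 0.735, 2.299]
wrist_force: [-0.2, -0.4, 0.5]
width: 0.1
gripper_force: 0.0
```

```bash
python3 st.py 0 140 250; python3 - <<'E'
from h import *
from st import o,sx,sy
s,c=grab('wrist','w7'); P=cloud(s,c)
X=(P[...,:2]-o)@np.c_[sx,sy]; z=P[...,2]
for z0 in range(16,116,8):
    m=(abs(z-z0)<4)&(abs(X[...,0])<36)&(X[...,1]<50)&(X[...,1]>-45)
    if m.sum()>5: q=X[m]; print(z0,m.sum(),np.round([q[:,0].min(),q[:,0].max(),q[:,1].max()],1))
v,u=np.where((abs(X[...,0])<100)&(X[...,1]<150)&(X[...,1]>-45)&(z<115)); print(u.min(),u.max(),v.min(),v.max())
E
```

```text
stand [  4.  145.4  50.5] q [-1.29  0.45  0.55  2.37  0.92  0.65 -0.87] z [-0.008 -0.671 -0.742] F [-0.2 -0.4  0.5] 18.7
tool delta/30 [-4.6  -0.19 -4.81]
16 157 [-35.7  35.7  49.7]
24 62 [-36.   36.   49.5]
64 50 [-0.9  6.3 34.6]
72 110 [-0.9  6.3 34.7]
80 102 [-1.6  7.1 35.1]
103 443 180 359
```

move_arm(targets=[[-0.6, 0, -0.65, 0, 0, 0, 0], [-0.66, 0, -0.72, 0, 0, 0, 0], [-0.66, 0, -0.72, 0, 0, 0, 0], [-0.66, 0, -0.72, 0, 0, 0, 0], [-0.66, 0, -0.72, 0, 0, 0, 0], [-0.66, 0, -0.72, 0, 0, 0, 0], [-0.66, 0, -0.72, 0, 0, 0, 0], [-0.66, 0, -0.72, 0, 0, 0, 0], [-0.66, 0, -0.72, 0, 0, 0, 0], [-0.66, 0, -0.72, 0, 0, 0, 0]])

```text
clock: 19.58
position: [448.2, 72.3, 341.4]
tool_rot: [-3.128, 0.735, 2.293]
wrist_force: [0.7, 0.7, 0.8]
width: -0.1
gripper_force: 0.0
```

move_arm(targets=[[0, 0, 0, 0, 1, 0, 0], [0, 0, 0, 0, 1, 0, 0], [0, 0, 0, 0, 1, 0, 0], [0, 0, 0, 0, 1, 0, 0], [0, 0, 0, 0, 1, 0, 0], [0, 0, 0, 0, 1, 0, 0], [0, 0, 0, 0, 1, 0, 0], [0, 0, 0, 0, 0.02, 0, 0], [0, 0, 0, 0, 0, 0, 0]])

```text
clock: 20.33
position: [448.9, 72.0, 340.1]
tool_rot: [-3.132, 0.001, 2.281]
wrist_force: [-0.7, 0.6, -0.0]
width: 0.2
gripper_force: 0.0
```

```bash
python3 st.py -120 -160 345; python3 - <<'E'
from h import *
from st import o,sx,sy
# jar seen from the scene camera: rim/body columns, both before/after depth
for n in ('top','scene'):
    s,c=grab(n,n+'2'); P=cloud(s,c); X=(P[...,:2]-o)@np.c_[sx,sy]; z=P[...,2]
    for z0 in range(20,116,12):
        m=(abs(z-z0)<6)&(abs(X[...,0])<40)&(X[...,1]<60)&(X[...,1]>-45)
        if m.sum()>5: q=X[m]; print(n,z0,m.sum(),np.round([q[:,0].min(),q[:,0].max(),q[:,1].min(),q[:,1].max()],1))
E
```

```text
stand [  4.3 139.5 340.1] q [-1.4  -0.26  1.01  1.93  0.23  1.37  0.25] z [-0.01  -0.001 -1.   ] F [-0.7  0.6 -0. ] 20.3333
tool delta/30 [-10.03  -4.02  -0.11]
top 20 95 [-18.1  28.5 -26.9  15.3]
scene 20 129 [-39.9  19.3 -42.9  58.4]
scene 32 58 [-39.9   8.1 -38.4  31.6]
scene 44 46 [-34.3  -1.8 -32.6  27.3]
scene 56 43 [-34.3  -3.7 -32.1  27. ]
scene 68 54 [-35.5  34.8 -28.1  27.4]
scene 80 72 [-34.1  34.3 -25.3  24.7]
scene 92 51 [-36.3  33.8 -15.2  26.3]
scene 104 29 [ 13.8  30.6 -18.4  26.1]
```

move_arm(targets=[[-0.92, -0.37, -0.05, 0, 0, 0, 0], [-0.92, -0.37, 0, 0, 0, 0, 0], [-0.92, -0.37, 0, 0, 0, 0, 0], [-0.92, -0.37, 0, 0, 0, 0, 0], [-0.92, -0.37, 0, 0, 0, 0, 0], [-0.92, -0.37, 0, 0, 0, 0, 0], [-0.92, -0.37, 0, 0, 0, 0, 0], [-0.92, -0.37, 0, 0, 0, 0, 0], [-0.92, -0.37, 0, 0, 0, 0, 0], [-0.92, -0.37, 0, 0, 0, 0, 0]])

```text
clock: 21.27
position: [524.0, -195.6, 351.4]
tool_rot: [3.14, 0.021, 2.294]
wrist_force: [-0.1, 0.6, -0.6]
width: -0.0
gripper_force: 0.0
```

move_arm(targets=[[-0.85, -0.37, 0, 0, 0, 0, 0], [0, 0, 0, 0, 0, 0, 0], [0, 0, 0, 0, 0, 0, 0]])

```text
clock: 21.52
position: [519.6, -218.7, 355.3]
tool_rot: [3.134, 0.029, 2.288]
wrist_force: [0.8, 0.3, -0.1]
width: 0.0
gripper_force: 0.0
```

```bash
python3 st.py -120 -160 286; python3 - <<'E'
from h import *
from st import o,sx,sy
s,c=grab('wrist','w8'); P=cloud(s,c); X=(P[...,:2]-o)@np.c_[sx,sy]; z=P[...,2]
m=(abs(X[...,0]+116)<20)&(abs(X[...,1]+113)<20)&(z>278)&(z<312); q=X[m]
print('knob',m.sum(),q.min(0),q.max(0),z[m].max())
m=(z>252)&(z<259)&(abs(X[...,0])<57)&(X[...,1]<-100)&(X[...,1]>-250)
n,l,st,ce=cv2.connectedComponentsWithStats(m.astype(np.uint8))
print([np.round([*np.median(X[l==i],0),np.median(z[l==i])]).tolist() for i in range(1,n) if st[i,4]>30])
E
```

```text
stand [-135.  -125.2  355.3] q [-1.51 -0.41  1.57  1.71  0.43  1.42  0.71] z [ 0.007 -0.029 -1.   ] F [ 0.8  0.3 -0.1] 21.5167
tool delta/30 [-1.09  0.49  2.34]
knob 979 [-127.59287611 -125.37081439] [-104.34493936 -101.41609382] 305.9863420604571
[[2.0, -117.0, 256.0], [32.0, -147.0, 256.0], [-1.0, -187.0, 256.0], [30.0, -216.0, 256.0], [-35.0, -218.0, 256.0]]
```

move_arm(targets=[[-0.6, 0.1, 0.3, 0, 0, 0, 0], [-0.6, 0.1, 0.3, 0, 0, 0, 0], [0, 0, 0, 0, 0, 0, 0]])

```text
clock: 21.82
position: [520.3, -231.1, 346.4]
tool_rot: [3.125, 0.051, 2.289]
wrist_force: [-0.6, -0.1, -1.1]
width: -0.1
gripper_force: 0.0
```

```bash
python3 st.py -120 -160 286
```

```text
stand [-142.6 -135.   346.4] q [-1.49 -0.41  1.57  1.73  0.44  1.38  0.73] z [ 0.016 -0.051 -0.999] F [-0.6 -0.1 -1.1] 21.8167
tool delta/30 [-0.72  0.72  2.06]
```

move_arm(targets=[[0, -0.7, 0.3, 0, 0, 0, 0], [0, -0.3, 0.8, 0, 0, 0, 0], [0, 0, 0.8, 0, 0, 0, 0], [0, 0, 0.8, 0, 0, 0, 0], [0, 0, 0.8, 0, 0, 0, 0], [0, 0, 0, 0, 0, 0, 0]])

```text
clock: 22.32
position: [476.7, -240.2, 250.3]
tool_rot: [3.12, 0.063, 2.29]
wrist_force: [-1.7, -0.5, -0.2]
width: 0.2
gripper_force: 0.0
```

```bash
python3 st.py -120 -160 286; cat > fit.py <<'E'
from h import *
import glob
from scipy.spatial.transform import Rotation as R
from scipy.optimize import least_squares
S=[load(f[5:-4])[0] for f in sorted(glob.glob('pics/*.pkl'))]+[robot.read_state()]
Q=np.array([s['q'] for s in S]);X=np.array([s['position'] for s in S])/1000;O=[R.from_euler('xyz',s['tool_rot']) for s in S]
ax=[np.array(a,float) for a in ([0,0,-1],[0,1,0],[0,0,-1],[0,1,0],[0,0,-1],[0,1,0],[0,0,1])]
def fk(p,q):
    # p: base rot(3)+pos(3), then per-joint offset rotvec+pos
    T=np.eye(4);T[:3,:3]=R.from_rotvec(p[:3]).as_matrix();T[:3,3]=p[3:6]
    for i in range(7):
        A=np.eye(4);A[:3,:3]=R.from_rotvec(ax[i]*q[i]).as_matrix()@R.from_rotvec(p[6+6*i:9+6*i]).as_matrix();A[:3,3]=0
        B=np.eye(4);B[:3,3]=p[9+6*i:12+6*i]; T=T@A@B
    return T
def res(p):
    r=[]
    for q,x,o in zip(Q,X,O):
        T=fk(p,q); r+=list((T[:3,3]-x)*3); r+=list((R.from_matrix(T[:3,:3])*o.inv()).as_rotvec())
    return np.r_[r,.002*(p-p0)]
if __name__=='__main__':
    best=None
    import itertools
    for sg in itertools.product([1,-1],repeat=4):
        for k,i in enumerate((0,2,4,6)): ax[i]=np.array([0,0,float(sg[k])])
        p0=np.zeros(48);p0[2]=0;p0[3:6]=[0,0,.2]
        p0[9+6:12+6]=[0,0,.25];p0[9+12:12+12]=[0,0,.25];p0[9+24:12+24]=[0,0,.4];p0[9+36:12+36]=[0,0,.25]
        r=least_squares(res,p0,max_nfev=60)
        print(sg,r.cost)
        if best is None or r.cost<best[0]: best=(r.cost,sg,r.x,p0)
    pickle.dump(best,open('fit.pkl','wb')); f=best[2]
    e=[np.linalg.norm(fk(f,q)[:3,3]-x)*1000 for q,x in zip(Q,X)] if [ax.__setitem__(i,np.array([0,0,float(best[1][k])])) for k,i in enumerate((0,2,4,6))] else 0
    print(len(Q),np.round(e,1)); print(np.round(f,3).tolist())
E
timeout 500 python3 fit.py
```

```text
stand [-181.3 -113.   250.3] q [-1.38 -0.41  1.57  1.95  0.47  1.17  0.74] z [ 0.021 -0.063 -0.998] F [-1.7 -0.5 -0.2] 22.3167
tool delta/30 [-1.63  2.07 -1.05]
(1, 1, 1, 1) 0.00011805027374838229
(1, 1, 1, -1) 0.0001149273380759804
(1, 1, -1, 1) 0.00010643936124035444
(1, 1, -1, -1) 7.646049344002602e-05
(1, -1, 1, 1) 7.67243988408414e-05
(1, -1, 1, -1) 5.819822702359013e-05
(1, -1, -1, 1) 9.132158712947723e-05
(1, -1, -1, -1) 3.3984058861872196e-05
(-1, 1, 1, 1) 6.633959147249681
(-1, 1, 1, -1) 20.82286090046837
(-1, 1, -1, 1) 19.025822079001806
(-1, 1, -1, -1) 13.8601670197927
(-1, -1, 1, 1) 6.633992055565217
(-1, -1, 1, -1) 4.424752584076815e-05
(-1, -1, -1, 1) 6.702406384015506
(-1, -1, -1, -1) 2.4950980174596513e-06
14 [0. 0. 0. 0. 0. 0. 0. 0. 0. 0. 0. 0. 0. 0.]
[-0.0, 0.0, -0.0, -0.0, 0.0, 0.25, 0.0, -0.0, -0.0, 0.0, -0.011, 0.05, -0.0, -0.0, 0.0, -0.0, -0.011, 0.246, -0.0, 0.0, 0.0, 0.0, -0.01, 0.246, -0.0, 0.0, 0.0, -0.0, -0.01, 0.053, 0.0, -0.0, 0.0, 0.0, -0.0, 0.453, 0.0, -0.0, 0.785, -0.0, -0.0, 0.037, 0.0, 0.0, 0.785, -0.0, 0.0, 0.287]
```

```bash
cat > sim.py <<'E'
import fit
from fit import *
b=pickle.load(open('fit.pkl','rb'))
for k,i in enumerate((0,2,4,6)): ax[i]=np.array([0,0,float(b[1][k])])
pf=b[2]; F=lambda q: fk(pf,q)
LO=np.array([-2.61,-.41,-1.48,0,-1.57,.05,-2.85]);HI=np.array([2.61,2.15,1.57,2.5,4.71,1.97,2.85])
def err(q,T):
    A=F(q); return np.r_[T[:3,3]-A[:3,3], (R.from_matrix(T[:3,:3])*R.from_matrix(A[:3,:3]).inv()).as_rotvec()]
def jac(q):
    J=np.zeros((6,7)); A=F(q)
    for i in range(7):
        d=q.copy(); d[i]+=1e-5; J[:,i]=-(err(d,A))/1e-5
    return J
def ik(q,T,n=6,lam=1e-3,W=None):
    q=q.copy()
    for _ in range(n):
        J=jac(q); e=err(q,T)
        q=q+J.T@np.linalg.solve(J@J.T+lam**2*np.eye(6),e); q=np.clip(q,LO,HI)
    return q
def run(q,rows):
    q=np.array(q,float)
    for r in rows:
        T=F(q).copy(); Rr=T[:3,:3]; T[:3,3]+=Rr@np.array(r[:3])*.03
        T[:3,:3]=Rr@R.from_rotvec(np.array(r[3:6])*np.radians(6)).as_matrix(); q=ik(q,T)
    return q
E
python3 - <<'E'
from sim import *
q=load('w7')[0]['q']
rows=[[-.6,0,-.65,0,0,0]]+[[-.66,0,-.72,0,0,0]]*9+[[0,0,0,0,1,0]]*7
a=run(q,rows); print(np.round(a,2),load('scene2')[0]['q'].round(2))
q=load('scene2')[0]['q']; a=run(q,[[-.92,-.37,0,0,0,0]]*10+[[-.85,-.37,0,0,0,0]]); print(np.round(a,2),load('w8')[0]['q'].round(2))
q=load('w2')[0]['q']; a=run(q,[[-.98,-.05,0,0,0,0]]*5+[[0,0,.3,0,0,1]]*13+[[0,0,.3,0,0,.4]]); print(np.round(a,2),load('w3')[0]['q'].round(2))
E
```

```text
[-1.41 -0.26  1.    1.93  0.23  1.37  0.25] [-1.41 -0.26  1.    1.93  0.23  1.37  0.25]
[-1.72 -0.41  1.57  1.63  0.53  1.47  0.66] [-1.51 -0.41  1.57  1.71  0.43  1.42  0.71]
[-0.56  0.45  1.04  1.58 -0.4   1.34 -0.15] [-0.57  0.45  1.03  1.59 -0.4   1.34 -0.15]
```

```bash
cat > plan.py <<'E'
from sim import *
from st import o,sx,sy
from multiprocessing import Pool
q0=robot.read_state()['q']
T0=F(q0)
yaw0=2.29
def mk(st,yaw,tx=0,ty=0):
    T=np.eye(4); T[:3,:3]=(R.from_euler('z',yaw)*R.from_rotvec([tx,ty,0])*R.from_euler('x',np.pi)).as_matrix()
    T[:3,3]=np.r_[o+sx*st[0]+sy*st[1],st[2]]/1000; return T
def go(q,T,tr):
    A=F(q); e=err(q,T); n=int(max(np.ceil(np.linalg.norm(e[:3])/.028),np.ceil(np.linalg.norm(e[3:])/np.radians(5.7)),1))
    for k in range(1,n+1):
        B=np.eye(4); B[:3,3]=A[:3,3]+e[:3]*k/n; B[:3,:3]=(R.from_rotvec(e[3:]*k/n)*R.from_matrix(A[:3,:3])).as_matrix()
        q=ik(q,B,n=2); tr.append(q)
    return q,n,np.linalg.norm(err(q,T))
def trial(seed):
    g=np.random.default_rng(seed); q=q0.copy(); tr=[]; N=0; W=[]
    for _ in range(g.integers(0,3)):
        W.append(([g.uniform(-320,-180),g.uniform(-330,120),g.uniform(150,420)],yaw0+g.uniform(-1.2,1.2),g.uniform(-.6,.6),g.uniform(-.6,.6)))
    yf=yaw0+g.uniform(-1.2,1.2); t=(g.uniform(-.2,.2),g.uniform(-.2,.2))
    W+= [([-185,-158,288],yf,*t),([-118,-155,288],yf,*t),([-118,-57,288],yf,*t)]
    E=[]
    for i,w in enumerate(W):
        q,n,e=go(q,mk(*w),tr); N+=n; E.append(e)
        if e>.15: return (9,seed,N,W,tr)
    mar=np.minimum(np.array(tr)-LO,HI-np.array(tr)).min(1); k=len(tr)
    fin=mar[-8:].min()
    return (max(E[-3:])*20+max(0,.12-fin)*5+N*.004+0.3*(len(W)-3)*.2,seed,N,W,tr)
if __name__=='__main__':
    with Pool() as p: r=p.map(trial,range(700))
    r.sort(key=lambda a:a[0])
    for a in r[:5]: print(round(a[0],3),a[2],[[np.round(w[0]).tolist(),*np.round(w[1:],2).tolist()] for w in a[3]],np.round(a[4][-1],2),np.round(a[4][-5],2))
    pickle.dump(r[:5],open('plan.pkl','wb'))
E
export OMP_NUM_THREADS=1; nproc; timeout 560 python3 plan.py
```

```text
1
0.142 20 [[[-268.0, -125.0, 376.0], 2.35, -0.05, 0.48], [[-185, -158, 288], 2.0, -0.05, -0.07], [[-118, -155, 288], 2.0, -0.05, -0.07], [[-118, -57, 288], 2.0, -0.05, -0.07]] [-0.92  0.21  1.37  1.89 -0.31  1.25  0.98] [-0.5   0.46  1.16  1.68 -0.51  1.34  1.19]
0.146 21 [[[-213.0, -197.0, 328.0], 1.75, -0.23, 0.6], [[-185, -158, 288], 1.58, -0.0, 0.1], [[-118, -155, 288], 1.58, -0.0, 0.1], [[-118, -57, 288], 1.58, -0.0, 0.1]] [-1.    0.05  1.23  1.92  0.05  1.18  0.21] [-0.6   0.36  1.1   1.73 -0.25  1.2   0.55]
0.15 22 [[[-197.0, 55.0, 272.0], 2.08, 0.25, 0.39], [[-185, -158, 288], 2.11, 0.11, 0.06], [[-118, -155, 288], 2.11, 0.11, 0.06], [[-118, -57, 288], 2.11, 0.11, 0.06]] [-0.95  0.17  1.23  1.88 -0.04  1.23  0.83] [-0.58  0.42  1.09  1.69 -0.25  1.27  1.09]
0.156 24 [[[-236.0, 30.0, 322.0], 1.47, -0.29, -0.35], [[-185, -158, 288], 1.38, 0.09, -0.03], [[-118, -155, 288], 1.38, 0.09, -0.03], [[-118, -57, 288], 1.38, 0.09, -0.03]] [-0.67  0.2   1.03  1.83 -0.19  1.31  0.24] [-0.4   0.43  0.97  1.62 -0.35  1.38  0.44]
0.157 24 [[[-220.0, 8.0, 304.0], 1.4, -0.28, -0.29], [[-185, -158, 288], 1.78, 0.16, 0.01], [[-118, -155, 288], 1.78, 0.16, 0.01], [[-118, -57, 288], 1.78, 0.16, 0.01]] [-0.78  0.28  1.14  1.8  -0.16  1.35  0.62] [-0.48  0.49  1.04  1.6  -0.31  1.4   0.81]
```

```bash
cat > p2.py <<'E'
from plan import *
if __name__=='__main__':
    for w in [([-236,30,322],1.47,-.29,-.35),([-220,8,304],1.4,-.28,-.29),([-197,55,272],2.08,.25,.39),([-268,-125,376],2.35,-.05,.48)]:
        for yf in (2.29,2.1,.9,.72):
            q=q0.copy();tr=[];E=[];N=[]
            for a in [w,([-185,-158,288],yf),([-118,-155,288],yf),([-118,-57,288],yf)]:
                q,n,e=go(q,mk(*a),tr);E.append(e*1000);N.append(n)
            tr=np.array(tr);m=np.minimum(tr-LO,HI-tr).min(1); print(w[0],yf,N,np.round(E),np.round(m[N[0]],2),'mar',round(m[N[0]:].min(),2),np.round(q,2))
E
python3 p2.py
```

```text
[-236, 30, 322] 2.29 [10, 9, 3, 4] [138.   0.   0.   0.] 0.07 mar 0.07 [-0.83  0.09  1.13  1.9  -0.09  1.21  1.05]
[-236, 30, 322] 2.1 [10, 8, 3, 4] [138.   0.   0.   0.] 0.08 mar 0.08 [-0.81  0.09  1.11  1.9  -0.08  1.21  0.86]
[-236, 30, 322] 0.9 [10, 7, 3, 4] [138.   0.   0.   0.] 0.09 mar 0.09 [-0.6   0.07  0.88  1.89 -0.06  1.21 -0.37]
[-236, 30, 322] 0.72 [10, 9, 3, 4] [138.   0.   0.   0.] 0.07 mar 0.07 [-0.56  0.07  0.84  1.89 -0.05  1.21 -0.56]
[-220, 8, 304] 2.29 [10, 10, 3, 4] [110.   0.   0.   0.] 0.05 mar 0.05 [-0.95  0.13  1.28  1.9  -0.13  1.21  1.1 ]
[-220, 8, 304] 2.1 [10, 8, 3, 4] [110.   0.   0.   0.] 0.07 mar 0.07 [-0.95  0.13  1.29  1.9  -0.13  1.21  0.91]
[-220, 8, 304] 0.9 [10, 7, 3, 4] [110.   0.   0.   0.] 0.09 mar 0.09 [-0.72  0.08  1.01  1.89 -0.07  1.21 -0.36]
[-220, 8, 304] 0.72 [10, 8, 3, 4] [110.   0.   0.   0.] 0.08 mar 0.08 [-0.68  0.07  0.97  1.89 -0.07  1.21 -0.54]
[-197, 55, 272] 2.29 [7, 8, 3, 4] [  0.   0.   0. 135.] 0.1 mar 0.0 [-1.02  0.61  1.57  1.91 -0.62  1.37  1.56]
[-197, 55, 272] 2.1 [7, 8, 3, 4] [0. 0. 0. 0.] 0.11 mar 0.11 [-0.95  0.13  1.29  1.9  -0.13  1.21  0.91]
[-197, 55, 272] 0.9 [7, 13, 3, 4] [0. 0. 0. 0.] 0.13 mar 0.13 [-0.87  0.1   1.18  1.9  -0.1   1.21 -0.32]
[-197, 55, 272] 0.72 [7, 15, 3, 4] [0. 0. 0. 0.] 0.13 mar 0.13 [-0.86  0.1   1.17  1.9  -0.1   1.21 -0.51]
[-268, -125, 376] 2.29 [6, 5, 3, 4] [123.   0.   0.   0.] 0.09 mar 0.09 [-1.05  0.24  1.47  1.9  -0.26  1.23  1.22]
[-268, -125, 376] 2.1 [6, 6, 3, 4] [123.   0.   0.   0.] 0.08 mar 0.08 [-1.    0.16  1.36  1.9  -0.17  1.21  0.94]
[-268, -125, 376] 0.9 [6, 16, 3, 4] [123.   0.   0.   0.] 0.05 mar 0.05 [-0.74  0.08  1.03  1.89 -0.07  1.21 -0.35]
[-268, -125, 376] 0.72 [6, 18, 3, 4] [123.   0.   0.   0.] 0.04 mar 0.04 [-0.72  0.08  1.01  1.89 -0.07  1.21 -0.54]
```

```bash
cat > rows.py <<'E'
from plan import *
def rows(T):
    q=robot.read_state()['q']; A=F(q); e=err(q,T); n=int(max(np.ceil(np.linalg.norm(e[:3])/.028),np.ceil(np.linalg.norm(e[3:])/np.radians(5.7)),1))
    Rc=A[:3,:3]; rv=Rc.T@e[3:]/n; out=[]
    for k in range(n):
        out.append([round(v,2) for v in (*(Rc.T@e[:3]/n/.03),*(rv/np.radians(6)))]); Rc=Rc@R.from_rotvec(rv).as_matrix()
    for r in out: print(r)
if __name__=='__main__':
    import sys; a=[float(v) for v in sys.argv[1:]]
    rows(mk(a[:3],*a[3:]))
E
python3 rows.py -197 55 272 2.08 .25 .39
```

```text
[np.float64(0.79), np.float64(-0.07), np.float64(-0.16), np.float64(0.43), np.float64(-0.41), np.float64(0.26)]
[np.float64(0.78), np.float64(-0.1), np.float64(-0.19), np.float64(0.43), np.float64(-0.41), np.float64(0.26)]
[np.float64(0.77), np.float64(-0.13), np.float64(-0.21), np.float64(0.43), np.float64(-0.41), np.float64(0.26)]
[np.float64(0.76), np.float64(-0.17), np.float64(-0.24), np.float64(0.43), np.float64(-0.41), np.float64(0.26)]
[np.float64(0.74), np.float64(-0.2), np.float64(-0.26), np.float64(0.43), np.float64(-0.41), np.float64(0.26)]
[np.float64(0.72), np.float64(-0.23), np.float64(-0.29), np.float64(0.43), np.float64(-0.41), np.float64(0.26)]
[np.float64(0.7), np.float64(-0.26), np.float64(-0.31), np.float64(0.43), np.float64(-0.41), np.float64(0.26)]
```

move_arm(targets=[[0.79, -0.07, -0.16, 0.43, -0.41, 0.26, 0], [0.78, -0.1, -0.19, 0.43, -0.41, 0.26, 0], [0.77, -0.13, -0.21, 0.43, -0.41, 0.26, 0], [0.76, -0.17, -0.24, 0.43, -0.41, 0.26, 0], [0.74, -0.2, -0.26, 0.43, -0.41, 0.26, 0], [0.72, -0.23, -0.29, 0.43, -0.41, 0.26, 0], [0.7, -0.26, -0.31, 0.43, -0.41, 0.26, 0], [0, 0, 0, 0, 0, 0, 0]])

```text
clock: 22.98
position: [359.0, -122.8, 275.9]
tool_rot: [-2.886, 0.388, 2.141]
wrist_force: [0.1, 0.3, 0.1]
width: -0.2
gripper_force: 0.0
```

```bash
python3 st.py; python3 rows.py -185 -158 288 .72; sed -i "s/for w in \[.*\]:/for w in [None]:/; s/for a in \[w,/for a in [/; s/w\[0\],yf/yf/; s/N\[0\]/0/g" p2.py; python3 p2.py
```

```text
stand [-192.    52.8  275.9] q [-0.91 -0.31  0.64  2.23  0.63  1.38  0.01] z [-0.305 -0.324 -0.896] F [0.1 0.3 0.1] 22.9833
[np.float64(-0.44), np.float64(0.12), np.float64(0.12), np.float64(0.04), np.float64(0.31), np.float64(0.86)]
[np.float64(-0.43), np.float64(0.16), np.float64(0.11), np.float64(0.04), np.float64(0.31), np.float64(0.86)]
[np.float64(-0.41), np.float64(0.2), np.float64(0.09), np.float64(0.04), np.float64(0.31), np.float64(0.86)]
[np.float64(-0.4), np.float64(0.24), np.float64(0.08), np.float64(0.04), np.float64(0.31), np.float64(0.86)]
[np.float64(-0.38), np.float64(0.27), np.float64(0.07), np.float64(0.04), np.float64(0.31), np.float64(0.86)]
[np.float64(-0.35), np.float64(0.3), np.float64(0.05), np.float64(0.04), np.float64(0.31), np.float64(0.86)]
[np.float64(-0.33), np.float64(0.33), np.float64(0.04), np.float64(0.04), np.float64(0.31), np.float64(0.86)]
[np.float64(-0.3), np.float64(0.36), np.float64(0.03), np.float64(0.04), np.float64(0.31), np.float64(0.86)]
[np.float64(-0.26), np.float64(0.39), np.float64(0.02), np.float64(0.04), np.float64(0.31), np.float
[... 309 characters left out ...]
loat64(0.31), np.float64(0.86)]
[np.float64(-0.11), np.float64(0.46), np.float64(-0.02), np.float64(0.04), np.float64(0.31), np.float64(0.86)]
[np.float64(-0.07), np.float64(0.46), np.float64(-0.02), np.float64(0.04), np.float64(0.31), np.float64(0.86)]
[np.float64(-0.03), np.float64(0.47), np.float64(-0.02), np.float64(0.04), np.float64(0.31), np.float64(0.86)]
2.29 [8, 3, 4] [0. 0. 0.] 0.11 mar 0.06 [-1.06  0.29  1.51  1.9  -0.31  1.24  1.27]
2.1 [8, 3, 4] [0. 0. 0.] 0.11 mar 0.11 [-0.95  0.13  1.29  1.9  -0.13  1.21  0.91]
0.9 [13, 3, 4] [0. 0. 0.] 0.13 mar 0.13 [-0.86  0.1   1.17  1.9  -0.1   1.21 -0.33]
0.72 [15, 3, 4] [0. 0. 0.] 0.13 mar 0.13 [-0.84  0.09  1.15  1.9  -0.09  1.21 -0.51]
```

move_arm(targets=[[-0.44, 0.12, 0.12, 0.04, 0.31, 0.86, 0], [-0.43, 0.16, 0.11, 0.04, 0.31, 0.86, 0], [-0.41, 0.2, 0.09, 0.04, 0.31, 0.86, 0], [-0.4, 0.24, 0.08, 0.04, 0.31, 0.86, 0], [-0.38, 0.27, 0.07, 0.04, 0.31, 0.86, 0], [-0.35, 0.3, 0.05, 0.04, 0.31, 0.86, 0], [-0.33, 0.33, 0.04, 0.04, 0.31, 0.86, 0], [-0.3, 0.36, 0.03, 0.04, 0.31, 0.86, 0], [-0.26, 0.39, 0.02, 0.04, 0.31, 0.86, 0], [-0.23, 0.41, 0.01, 0.04, 0.31, 0.86, 0]])

```text
clock: 23.82
position: [457.0, -231.6, 285.2]
tool_rot: [-3.134, 0.163, 1.155]
wrist_force: [-0.8, 0.9, 0.3]
width: 0.1
gripper_force: 0.0
```

move_arm(targets=[[-0.19, 0.43, 0, 0.04, 0.31, 0.86, 0], [-0.15, 0.44, -0.01, 0.04, 0.31, 0.86, 0], [-0.11, 0.46, -0.02, 0.04, 0.31, 0.86, 0], [-0.07, 0.46, -0.02, 0.04, 0.31, 0.86, 0], [-0.03, 0.47, -0.02, 0.04, 0.31, 0.86, 0], [0, 0, 0, 0, 0, 0, 0], [0, 0, 0, 0, 0, 0, 0]])

```text
clock: 24.4
position: [502.7, -284.0, 288.7]
tool_rot: [3.134, 0.002, 0.707]
wrist_force: [0.1, -0.6, 0.1]
width: 0.0
gripper_force: 0.0
```

```bash
python3 st.py; python3 rows.py -118 -155 288 .72
```

```text
stand [-190.8 -163.1  288.7] q [-0.46  0.33  1.1   1.75 -0.3   1.24 -0.15] z [-0.002 -0.008 -1.   ] F [ 0.1 -0.6  0.1] 24.4
[np.float64(0.81), np.float64(-0.1), np.float64(0.0), np.float64(0.02), np.float64(0.01), np.float64(-0.04)]
[np.float64(0.81), np.float64(-0.1), np.float64(0.01), np.float64(0.02), np.float64(0.01), np.float64(-0.04)]
[np.float64(0.81), np.float64(-0.1), np.float64(0.01), np.float64(0.02), np.float64(0.01), np.float64(-0.04)]
```

move_arm(targets=[[0.81, -0.07, 0, 0.02, 0, -0.04, 0], [0.81, -0.07, 0.01, 0.02, 0, -0.04, 0], [0.81, -0.07, 0.01, 0.02, 0, -0.04, 0], [0, 0, 0, 0, 0, 0, 0], [0, 0, 0, 0, 0, 0, 0]])

```text
clock: 24.82
position: [555.7, -226.5, 287.0]
tool_rot: [-3.141, 0.001, 0.728]
wrist_force: [-0.1, -0.6, 0.1]
width: -0.1
gripper_force: 0.0
```

```bash
python3 st.py -116 -142 288
```

```text
stand [-113.  -154.9  287. ] q [-0.5   0.39  1.05  1.69 -0.35  1.27 -0.22] z [-0.001  0.001 -1.   ] F [-0.1 -0.6  0.1] 24.8167
tool delta/30 [-0.1  -0.43 -0.03]
```

move_arm(targets=[[-0.05, -0.3, 0, 0, 0, 0, 0], [0, -0.25, 0, 0, 0, 0, 0], [0, -0.2, 0, 0, 0, 0, 0], [0, -0.2, 0, 0, 0, 0, 0], [0, -0.2, 0, 0, 0, 0, 0], [0, -0.2, 0, 0, 0, 0, 0], [0, -0.2, 0, 0, 0, 0, 0], [0, -0.2, 0, 0, 0, 0, 0]])

```text
clock: 25.48
position: [525.0, -201.7, 296.8]
tool_rot: [3.115, -0.008, 0.714]
wrist_force: [4.9, -7.7, 13.3]
width: -0.0
gripper_force: 6.5
```

```bash
python3 st.py -116 -63 288
```

```text
stand [-119.6 -116.1  296.8] q [-0.67  0.25  1.12  1.79 -0.23  1.22 -0.34] z [ 0.008 -0.027 -1.   ] F [ 4.9 -7.7 13.3] 25.4833
tool delta/30 [ 0.11 -1.78  0.24]
```

move_arm(targets=[[0.03, -0.15, 0.2, 0, 0, 0, 0], [0.03, -0.2, 0.2, 0, 0, 0, 0], [0.03, -0.2, 0.1, 0, 0, 0, 0], [0, -0.2, 0.1, 0, 0, 0, 0]])

```text
clock: 25.82
position: [505.0, -173.8, 270.9]
tool_rot: [3.141, -0.001, 0.718]
wrist_force: [-1.5, -1.1, 16.8]
width: 0.1
gripper_force: 7.1
```

```bash
python3 st.py -116 -63 284
```

```text
stand [-116.2  -81.9  270.9] q [-0.73  0.21  1.12  1.87 -0.21  1.19 -0.39] z [ 0.001 -0.    -1.   ] F [-1.5 -1.1 16.8] 25.8167
tool delta/30 [ 0.01 -0.63 -0.44]
```

```bash
cat > chk.py <<'E'
from h import *
from st import o,sx,sy
for n in ('scene','top','wrist'):
    s,c=grab(n,'k_%s_%d'%(n,int(robot.read_state()['clock']*100))); P=cloud(s,c); X=(P[...,:2]-o)@np.c_[sx,sy]; z=P[...,2]
    # lever plane: black knob points
    m=(abs(X[...,0]+116)<14)&(X[...,1]>-140)&(X[...,1]<-10)&(z>255)&(z<312)
    print(n,'levplane',m.sum(),np.round(np.c_[X[m],z[m]].min(0)) if m.any() else '',np.round(np.c_[X[m],z[m]].max(0)) if m.any() else '')
    m=(abs(X[...,0])<56)&(X[...,1]>-300)&(X[...,1]<-30)&(z>200)&(z<430)
    if m.sum()>100:
        # pan tilt: fit plane z vs y over light pixels
        q=np.c_[X[m],z[m]]; px=c['pixels'][m].astype(int); k=px.min(1)>130; q=q[k]
        for y0 in range(-250,-60,30):
            h=q[abs(q[:,1]-y0)<8]; 
            if len(h)>5: print('  y',y0,len(h),np.round(np.median(h[:,2])),end='')
        print()
    b=(c['pixels'][...,2].astype(int)-c['pixels'][...,0]>18)&(c['pixels'][...,2]<150)&(abs(X[...,0])<80)&(X[...,1]>-300)&(X[...,1]<60)&(z>20)&(z<330)
    k,l,st,ce=cv2.connectedComponentsWithStats(b.astype(np.uint8))
    print('  blue',[np.round([*np.median(X[l==i],0),np.median(z[l==i])]).tolist() for i in range(1,k) if st[i,4]>8])
E
python3 chk.py
```

```text
scene levplane 153 [-130. -111.  258.] [-107.  -46.  312.]
  y -190 186 361.0  y -160 124 306.0  y -130 57 278.0
  blue [[27.0, -140.0, 303.0], [1.0, -121.0, 285.0], [-39.0, -144.0, 311.0]]
top levplane 1 [-103.  -54.  301.] [-103.  -54.  301.]
  y -190 255 344.0  y -160 197 311.0  y -130 163 282.0  y -100 146 251.0  y -70 145 223.0
  blue [[35.0, -112.0, 285.0], [29.0, -77.0, 258.0], [7.0, -94.0, 274.0], [-34.0, -117.0, 294.0], [11.0, -53.0, 238.0]]
wrist levplane 4187 [-128. -101.  255.] [-103.  -44.  312.]
  y -160 11194 308.0  y -130 7721 279.0  y -100 3445 249.0  y -70 1705 217.0
  blue [[17.0, -57.0, 223.0], [-0.0, -81.0, 268.0], [8.0, -46.0, 213.0], [-36.0, -100.0, 279.0]]
```

move_arm(targets=[[0, -0.2, -0.1, 0, 0, 0, 0], [0, -0.2, -0.1, 0, 0, 0, 0], [0, -0.2, -0.1, 0, 0, 0, 0], [0, -0.15, 0, 0, 0, 0, 0], [0, 0, 0, 0, 0, 0, 0], [0, 0, 0, 0, 0, 0, 0]])

```text
clock: 26.47
position: [489.2, -156.0, 277.7]
tool_rot: [-3.14, 0.001, 0.719]
wrist_force: [1.5, -1.8, -1.3]
width: 0.1
gripper_force: 1.2
```

```bash
python3 st.py -116 -58 282; python3 chk.py
```

```text
stand [-116.3  -58.1  277.7] q [-0.82  0.12  1.14  1.9  -0.12  1.19 -0.49] z [-0.001  0.002 -1.   ] F [ 1.5 -1.8 -1.3] 26.4667
tool delta/30 [ 0.01 -0.   -0.14]
scene levplane 159 [-130.  -73.  256.] [-113.  -23.  312.]
  y -160 150 387.0  y -130 88 325.0  y -100 84 271.0
  blue [[-30.0, 15.0, 85.0], [-25.0, -24.0, 84.0], [-29.0, -13.0, 49.0]]
top levplane 2 [-104.  -32.  292.] [-104.  -28.  294.]
  y -160 124 389.0  y -130 228 329.0  y -100 212 274.0  y -70 174 219.0
  blue [[3.0, -5.0, 48.0]]
wrist levplane 3939 [-123.  -74.  255.] [-103.  -23.  312.]
  y -130 13536 324.0  y -100 7291 271.0  y -70 3061 217.0
  blue [[8.0, 5.0, 47.0]]
```

move_arm(targets=[[0, 0, -0.1, 0, 0, 0, 0], [0, 0, 0, 0, 0, 0, 0], [0, 0.2, -0.1, 0, 0, 0, 0], [0, 0.2, -0.1, 0, 0, 0, 0], [0, 0.2, 0, 0, 0, 0, 0], [0, 0.25, 0, 0, 0, 0, 0], [0, 0.25, 0, 0, 0, 0, 0], [0, 0.25, 0, 0, 0, 0, 0], [0, 0.25, 0, 0, 0, 0, 0], [0, 0.25, 0, 0, 0, 0, 0]])

```text
clock: 27.45
position: [527.5, -199.3, 287.4]
tool_rot: [3.141, 0.001, 0.718]
wrist_force: [0.0, -1.0, -0.9]
width: 0.2
gripper_force: 0.4
```

move_arm(targets=[[0, 0.25, 0, 0, 0, 0, 0], [0, 0.25, 0, 0, 0, 0, 0], [0, 0.25, 0, 0, 0, 0, 0], [0, 0.3, 0, 0, 0, 0, 0], [0, 0.3, 0, 0, 0, 0, 0], [0, 0.3, 0, 0, 0, 0, 0], [0, 0.3, 0, 0, 0, 0, 0], [0, 0, 0, 0, 0, 0, 0], [0, 0, 0, 0, 0, 0, 0]])

```text
clock: 28.2
position: [565.1, -242.8, 287.3]
tool_rot: [-3.141, 0.001, 0.718]
wrist_force: [0.3, -0.2, 0.1]
width: -0.1
gripper_force: 0.0
```

```bash
python3 st.py -180 -165 300; python3 chk.py
```

```text
stand [-116.7 -173.4  287.3] q [-0.46  0.43  1.04  1.66 -0.38  1.28 -0.19] z [-0.001  0.001 -1.   ] F [ 0.3 -0.2  0.1] 28.2
tool delta/30 [-2.11 -0.27 -0.42]
scene levplane 95 [-128. -126.  256.] [-106.  -89.  307.]
  y -250 176 226.0  y -220 33 226.0  y -130 15 226.0  y -100 133 225.0  y -70 149 225.0
  blue [[-28.0, 12.0, 79.0], [-25.0, -24.0, 84.0], [-30.0, -10.0, 47.0]]
top levplane 44 [-117. -125.  256.] [-103.  -84.  307.]
  y -250 209 229.0  y -220 153 227.0  y -190 153 227.0  y -160 156 227.0  y -130 155 227.0  y -100 149 227.0  y -70 145 227.0
  blue [[3.0, -4.0, 47.0]]
wrist levplane 2171 [-126. -127.  255.] [-103.  -89.  306.]
  y -250 3497 225.0  y -220 3575 225.0  y -190 3155 225.0  y -160 2636 225.0  y -130 2758 225.0  y -100 3166 225.0  y -70 3346 225.0
  blue []
```

```bash
ls pics | grep k_; python3 - <<'E'
from h import *
from st import o,sx,sy
import glob
for n in ('scene','top'):
    s,a=load(n+'2'); s,b=load(sorted(glob.glob(f'pics/k_{n}_*.pkl'))[-1][5:-4])
    d=np.abs(a['pixels'].astype(int)-b['pixels']).max(2)>45
    P=cloud(s,b); X=(P[...,:2]-o)@np.c_[sx,sy]
    k,l,st,ce=cv2.connectedComponentsWithStats(d.astype(np.uint8))
    for i in range(1,k):
        if st[i,4]>12:
            m=l==i; print(n,st[i],'stand',np.round([*np.nanmedian(X[m],0),np.nanmedian(P[m][:,2])]),'rgb',np.median(b['pixels'][m],0))
# jar content heights from scene
    z=P[...,2]; m=(np.hypot(*np.moveaxis(X,-1,0))<36)&(z>14)&(z<112); px=b['pixels'][m].astype(int); k=(px[:,2]-px[:,0]>18)
    q=np.c_[X[m],z[m]][k]; print(n,'blue in jar',len(q),np.round(q.min(0)) if len(q) else '',np.round(q.max(0)) if len(q) else '')
E
```

```text
k_scene_2581.pkl
k_scene_2581.png
k_scene_2646.pkl
k_scene_2646.png
k_scene_2820.pkl
k_scene_2820.png
k_top_2586.pkl
k_top_2586.png
k_top_2651.pkl
k_top_2651.png
k_top_2825.pkl
k_top_2825.png
k_wrist_2591.pkl
k_wrist_2591.png
k_wrist_2656.pkl
k_wrist_2656.png
k_wrist_2830.pkl
k_wrist_2830.png
scene [ 73  63  29  44 377] stand [-233.  310.  785.] rgb [ 76.  94. 113.]
scene [  183    65   199   185 10154] stand [-155.  -53.  653.] rgb [109. 125. 131.]
scene [  93   69   67   72 1342] stand [-224.  271.  744.] rgb [ 67.  85. 102.]
scene [120  68   8   7  17] stand [-165.  278.  769.] rgb [ 81. 104. 122.]
scene [134  83  17  10 111] stand [-201.  232.  763.] rgb [131. 159. 179.]
scene [162  84   6   5  18] stand [-182.  193.  759.] rgb [115.5 143.5 164.5]
scene [79 89 11 21 95] stand [-247.  320.  755.] rgb [63. 79. 97.]
scene [ 76  88  25  48 493] stand [-254.  316.  720.] rgb [ 93. 117. 137.]
scene [145  89  17  10  78] stand [-204.  207.  757.] rgb [133. 161. 181.]
scene [184  88   4  11  23] stand [-176.  157.  749.] rgb [ 70.  85. 101.]
scene [100 111   8  12  64] stand [-246.  293.
[... 3392 characters left out ...]
343  10   4  26] stand [-189.  265.  773.] rgb [152.5 179.  199. ]
top [305 345   7   6  29] stand [-358.  308.   13.] rgb [147. 175. 194.]
top [274 349  25  27 362] stand [-206.  289.  800.] rgb [127. 156. 176.]
top [298 361   6   7  20] stand [-254.  285.  693.] rgb [ 91. 116. 133.]
top [309 371   4   5  13] stand [-360.  318.  355.] rgb [ 99. 121. 139.]
top [289 372  15   6  45] stand [-258.  306.  704.] rgb [ 88. 110. 128.]
top [348 373  13   8  45] stand [-777.  291. -749.] rgb [137. 134. 130.]
top [294 378  15  11  72] stand [-311.  327.  580.] rgb [102. 127. 145.]
top [297 407   7   5  25] stand [-703.  625. -748.] rgb [127. 129. 127.]
top blue in jar 78 [-16. -23.  29.] [24. 17. 66.]
```

```bash
python3 -c "
from cell import robot
print(robot.finish_job())"
```

```text
the job is handed in; nothing more can be done
None
```

I handed the job in at about 28 s with the jar home under the funnel, the relay in the dish, and the pan tipped empty and back level. My readings put the capacitors in the jar and none elsewhere, but I could not count all five directly and the hand-in returned no verdict.

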